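Issue a bearing from a crowded stock tray

ROBOT

A 6-joint arm with a two-finger parallel gripper is mounted at the origin on the work surface. World frame = base frame: x ahead of the robot, y to its left, z up, the work surface at z = 0. Lengths are in mm, angles in rad, forces in N, time in s.
With the tool pointing down it reaches from about 275 to 1000 mm from the base axis. Payload 8.4 kg.
Tool frame: the origin (TCP) lies on the centre line of the jaws, within the pads' length; the fingertips stand 22 mm ahead of it and the grasp point (between the pads) lies 3 mm ahead of it; z points along the fingers, x is the direction in which the jaws open and shut, and the axes are right-handed (so a half turn about z gives the same grasp; the last joint's range is limited). The gripper opens to 85 mm and grips with 20 to 120 N. Pads are 22 mm wide; open, the fingers measure 114 mm over their backs; the gripper's body (76 mm by 85 mm) begins 54 mm behind the grasp point. The pads swing forward as they close: fully open they stand 13 mm farther back than shut.
Start: joints at [1.211, 0.353, 1.633, -0, 1.155, -0.002], TCP at [218.883, 585.422, 253.281] pointing down, gripper open.
Joint ranges: [-2.63, 2.63], [-0.92, 2.1], [0.06, 2.66], [-1.3, 4.44], [0, 2.69], [-3.02, 3.02]. Speed limits (rad/s): [2.22, 2.22, 2.79, 3.14, 3.14, 3.14].

INTERFACE

Orientations are given as [roll, pitch, yaw] about the fixed x, y, z axes, in that order (R = Rz(yaw) Ry(pitch) Rx(roll)).
In Python, from rig import status, viewer, job gives the robot as it stands.
- The arm moves only by the tool send_rows, never from a script. Its argument "plan" is a list of rows, each a list of 3 entries, a list of its own where there are three numbers: the shift along the tool's x, y, z in m, then the turn, a rotation vector about the tool's x, y, z in rad, then the opening, from -1 (shut) to 1 (fully open). In form: [[[x, y, z], [rx, ry, rz], jaw], ...]. A call has exactly 5 rows; each row is the pose to reach, as a shift and turn from the pose measured when the call began, along the tool's axes at that moment; what a row does not reach only later rows make up. A row lasts 1/12 s, in which the tool goes at most 41.7 mm and 7.16 degrees, less where a joint would pass 70% of its speed; a pose out of reach is approached as far as the arm can. A call with a gripper value outside its range is refused whole. The fingers move at their own pace and stop on an object; "squeeze" is the grip in N (left out, the last holds). Time passes only in rows, so rows that repeat a pose let the fingers close, or fill a call up. It gives the time, the measured TCP pose, the force and the opening at its end, in the units of the state.
- status.sense(): the state, without advancing time (a new reading comes with each control period).
- viewer.grab_frame(name): name is "scene" or "side" or "wrist"; returns the picture (400x640x3 uint8, red, green, blue); there is no depth.
- viewer.camera_params(name): a dict with "intrinsics" (3x3 intrinsics, pixels), "xyz" and "orientation" of the camera in the world. Camera axes: x right, y down, z forward; pixel columns grow to the right and rows downward; lengths in mm; the calibration is good to about 2 mm. A picture is of the moment at which its call begins: read the wrist's pose just before it. camera_params takes no time and is no camera call; for the wrist camera it gives the pose at the moment of the call.
- job.sign_off(): hands the job in, once; it reports no verdict.
Trained networks look in the newest picture that a camera, given by its name, has taken for a name from the list of things; names that differ only in an ending like _2 or _b are one class to them, and where a whole thing is asked for, a point or a joint stands for the part that bears it (a point fixed in the world has none). Each returns a list of dicts, best first, with "p" (0 to 1); they miss things now and then, are a little off and sometimes report something else, mostly with a low value. They report only what shows in the picture. A call takes as long as a camera call.
- viewer.cut_out(label, camera): "mask" (400x640 bool, what is visible of it) and "extent" ([left, top, width, height] in pixels, round what is visible of it).
The state is a dict: "clock": time; "qpos": joint angles; "qvel": joint speeds; "joint_efforts": joint torques, N m; "eef_pos": TCP position; "tcp_rot": TCP orientation; "contact_force": force on the tool from outside, world axes, zero at the start; "wrist_torque": the same for the moment, N m; "opening": opening from 0.0 (shut) to 1.0 (fully open).
Only numpy, scipy, OpenCV 4.12 (cv2) and the standard library are available. Lean on these libraries where they do the work, as an engineer would, in place of code of your own. Each camera call takes 0.05 s, during which the arm holds its last target.

TASK

The pillow-block bearing in the steel stock tray is wanted for a job, but the two filters and the tin stand too close around it to get a hand in. Stand those three on the rubber mat, lay the bearing flat on its feet in the empty compartment of the kit tray, then put each of the three back upright on the very spot in the stock tray where it stood before. Keep them upright all the while, and leave the small carton and the jar in the stock tray undisturbed.

Things in the scene. Friction and masses are not known exactly. Their poses are not given: they have to be found in the camera images.
- oil_filter: Spin-on oil filter: the fat white round canister with a domed top, 68 mm diameter, 120 mm high (straight sides up to 98 mm), 0.4 kg, standing upright loose in the stock tray on one of three spots (two in front of the bearing, one behind it). Origin: centre of its underside; z up its axis.
- fuel_filter: Spin-on fuel filter: the slim grey round canister with a hexagon and a small black drain tap on its flat top, 56 mm diameter, straight sides up to 120 mm, 150 mm high over the tap, 0.35 kg, standing upright loose in the stock tray on another of the three spots. Origin: centre of its underside; z up its axis.
- tin: Rectangular metal tin with a plain paper band and a black screw cap: 62 mm (its x) by 50 mm (its y), body 112 mm high, 130 mm over the cap (26 mm diameter, 12 mm off centre to its +x), 0.45 kg, standing upright loose in the stock tray on the remaining spot. Origin: centre of its underside; z up.
- bearing: Pillow-block bearing: green housing on two feet, in mid stock tray, 5-20 mm from the parts around it. Feet 127 mm long over all (its y), 38 wide (x), 14 high; round housing 64 dia, 28 thick; 65 high (nipple 70). Grip the steel ring's end faces: 34 mm apart along x, 37 dia, 24 mm bore, centre 33 mm up. 0.62 kg, loose. Origin: centre of its underside; z up.
- stock_tray: Fixed shallow sheet-steel stock tray, 220 mm (its x) by 260 mm (its y), rim 25 mm high, floor and walls 3 mm thick. Origin: centre of its underside; x points away from the robot, the label holder is at -x. The three spots are near x,y = (-62,+52), (-62,-52) and (+62,0) mm, the bearing near the centre.
- mat: Fixed ribbed black rubber bench mat to one side of the stock tray, 300 mm (its x) by 130 mm (its y), 3 mm thick: the side area where the filters and the tin are stood meanwhile. Origin: centre of its underside, so its top is at 3 mm (ribs look 0.3 mm higher).
- kit_tray: Fixed shallow grey kit tray beside the stock tray, opposite the mat: 160 mm (its x) by 190 (its y), walls 18 high, walls and floor 3 thick. A divider at x = -24.5 parts a narrow compartment with three fixed bolts (-x side) from the empty one: 100 mm (x) by 184 (y) inside, centre at x = +27, y = 0 mm. Origin: centre of its underside.
- carton: Small plain cardboard carton with a paper band, a 50 mm cube, 0.25 kg, loose in one of the two far corners of the stock tray: a bystander to be left alone. Origin: centre of its underside.
- jar: Small clear jar with a dark lid, 46 mm diameter, 55 mm high, 0.15 kg, loose in one of the two far corners of the stock tray: a bystander to be left alone. Origin: centre of its underside.

How it is judged:
By the outcome, as a careful person would: the job done as asked, in the order asked, and still so for the second after the job is handed in, with the robot touching nothing.
It also fails if it takes over 141 s, if anything falls off the work surface, if the arm or the gripper's body presses on something with over 40 N, if the wrist force passes 120 N, or if a joint passes its speed limit or range.

## Working session

There is one attempt and no reset: what is moved stays moved. The work goes in short steps, Python scripts to look and compute and a tool call to move; the robot and the scene stay as the last step left them, time stands still between calls to the robot, and variables do not carry over. Pictures are saved under pics/ and viewed, and the job is handed in when it is done.

Besides the shell and the picture viewer there is one more tool, called after ">>>" by a JSON object that holds its "fn" and its "kwargs", one argument or row to a line. send_rows: Moves the arm, as the interface text tells. Its arguments: {"type":"object","properties":{"plan":{"type":"array"},"squeeze":{"type":"number"}},"required":["plan"]}

```bash
ls -la; mkdir -p pics; python3 - <<'E'
from rig import status, viewer, job
import cv2,json
s=status.sense()
for k,v in s.items(): print(k,v)
for n in ["scene","side","wrist"]:
    p=viewer.camera_params(n); print(n,p)
    im=viewer.grab_frame(n); cv2.imwrite(f"pics/{n}0.png",im[:,:,::-1])
E
```

```text
total 12
drwxr-xr-x  3 agent agent 4096 Dec  7 14:04 .
drwxr-xr-x 23 root  root  4096 Dec  7 14:04 ..
drwxr-xr-x  2 agent agent 4096 Dec  7 14:04 pics
clock 0.0
qpos [ 1.21059159e+00  3.53657264e-01  1.63411033e+00 -1.00867535e-05
  1.15518317e+00 -2.40223482e-03]
qvel [ 0.00080875  0.00135706  0.00014933 -0.00010453  0.00065806 -0.00083056]
joint_efforts [-2.88922609e-03 -6.05256057e+01 -3.42068410e+01 -2.49786199e-04
  9.41894104e-03  9.10558788e-05]
eef_pos [218.73907002 585.01686924 252.5661428 ]
tcp_rot [3.14158669e+00 1.35812651e-03 1.21299790e+00]
contact_force [-0.17388643  0.36388502  1.21756954]
wrist_torque [0.0236048  0.04219725 0.01171963]
opening 1.0009937950293373
scene {'intrinsics': array([[409.25587726,   0.        , 314.9215394 ],
       [  0.        , 409.25587726, 201.94210391],
       [  0.        ,   0.        ,   1.        ]]), 'xyz': array([855.8535934 , 470.12393387, 693.98182093]), 'orientation': array([-2.43097952, -0.01722842,  2.58390861])}
side {'intrinsics': array([[449.2233869 ,   0.        , 318.83589618],
       [  0.        , 449.2233869 , 208.85890405],
       [  0.        ,   0.        ,   1.        ]]), 'xyz': array([ 161.96521772, -642.87791062,  722.30319377]), 'orientation': array([-2.31741776e+00,  6.91392524e-04, -5.57905127e-01])}
wrist {'intrinsics': array([[357.26309786,   0.        , 319.91768701],
       [  0.        , 357.26309786, 194.87516478],
       [  0.        ,   0.        ,   1.        ]]), 'xyz': array([153.87945379, 610.31571975, 373.37345927]), 'orientation': array([2.86726322e+00, 8.38511458e-04, 1.21224423e+00])}
```

View pics/scene0.png

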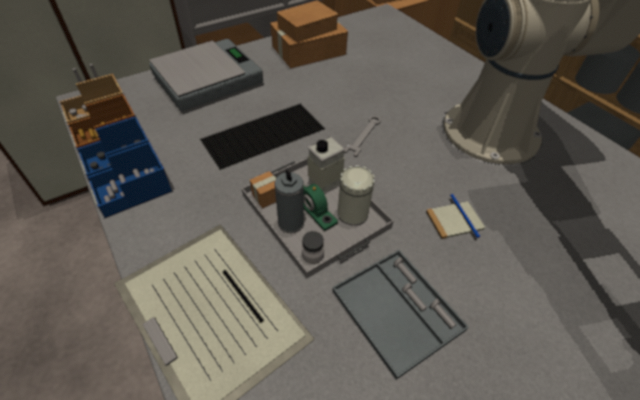

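View pics/side0.png

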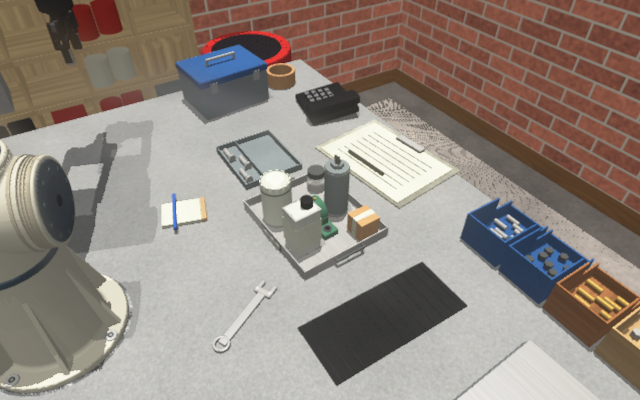

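View pics/wrist0.png

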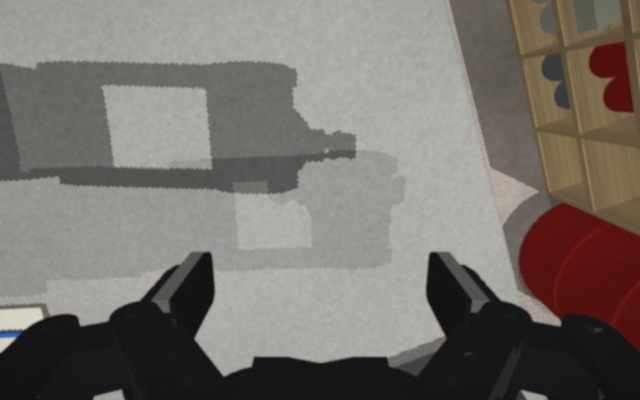

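```bash
cat > h.py <<'E'
import numpy as np, cv2
from scipy.spatial.transform import Rotation as Rot
from rig import status, viewer, job
def cam(n):
    p=viewer.camera_params(n); return p['intrinsics'],np.array(p['xyz']),Rot.from_euler('xyz',p['orientation']).as_matrix()
def proj(c,P):
    K,t,R=c; q=(np.atleast_2d(P)-t)@R; q=q@K.T; return q[:,:2]/q[:,2:]
def back(c,uv,z):
    K,t,R=c; uv=np.atleast_2d(uv).astype(float); d=np.c_[uv,np.ones(len(uv))]@np.linalg.inv(K).T@R.T
    return t+d*((z-t[2])/d[:,2:])
E
python3 - <<'E'
from h import *
names=["oil_filter","fuel_filter","tin","bearing","stock_tray","mat","kit_tray","carton","jar"]
out={}
for n in ["scene","side"]:
    im=viewer.grab_frame(n); ov=im[:,:,::-1].copy()
    c=cam(n)
    for k in names:
        for r in viewer.cut_out(k,n):
            print(n,k,round(r['p'],2),[int(x) for x in r['extent']],int(r['mask'].sum()))
        rs=viewer.cut_out(k,n)
        if rs:
            out[n+'_'+k]=rs[0]['mask']
            cs,_=cv2.findContours(rs[0]['mask'].astype(np.uint8),cv2.RETR_EXTERNAL,cv2.CHAIN_APPROX_NONE)
            cv2.drawContours(ov,cs,-1,(0,0,255),1)
    out[n]=im
    y0,x0=(110,100) if n=='scene' else (100,190)
    # crop
    cv2.imwrite(f"pics/{n}_ov.png",cv2.resize(ov[80:380,180:480] if n=='scene' else ov[110:390,200:480],None,fx=2,fy=2,interpolation=cv2.INTER_NEAREST))
    cv2.imwrite(f"pics/{n}_crop.png",cv2.resize(im[140:290,220:420,::-1] if n=='scene' else im[130:290,210:410,::-1],None,fx=4,fy=3.7,interpolation=cv2.INTER_CUBIC)[:600])
np.savez("m0.npz",**out)
E
```

```text
scene oil_filter 0.65 [271, 167, 35, 65] 1640
scene oil_filter 0.63 [337, 165, 36, 60] 1760
scene oil_filter 0.5 [332, 247, 135, 131] 9197
scene fuel_filter 0.87 [274, 169, 28, 64] 1490
scene fuel_filter 0.43 [240, 156, 153, 119] 4531
scene tin 0.67 [306, 136, 39, 55] 1665
scene bearing 0.89 [302, 180, 34, 49] 948
scene mat 0.86 [201, 101, 124, 67] 3974
scene kit_tray 0.65 [332, 252, 136, 125] 9174
scene carton 0.74 [250, 169, 27, 40] 686
scene jar 0.87 [301, 232, 22, 28] 648
side oil_filter 0.73 [260, 169, 31, 58] 1455
side tin 0.82 [283, 195, 38, 63] 1986
side bearing 0.81 [311, 197, 29, 38] 485
side stock_tray 0.72 [315, 197, 22, 41] 377
side stock_tray 0.61 [243, 174, 143, 103] 3486
side mat 0.74 [297, 261, 170, 124] 9735
side mat 0.36 [346, 205, 30, 35] 838
side kit_tray 0.82 [216, 132, 83, 58] 2696
side carton 0.75 [347, 207, 30, 32] 847
side jar 0.7 [243, 174, 144, 100] 3678
side jar 0.63 [307, 165, 15, 27] 436
```

View pics/scene_ov.png

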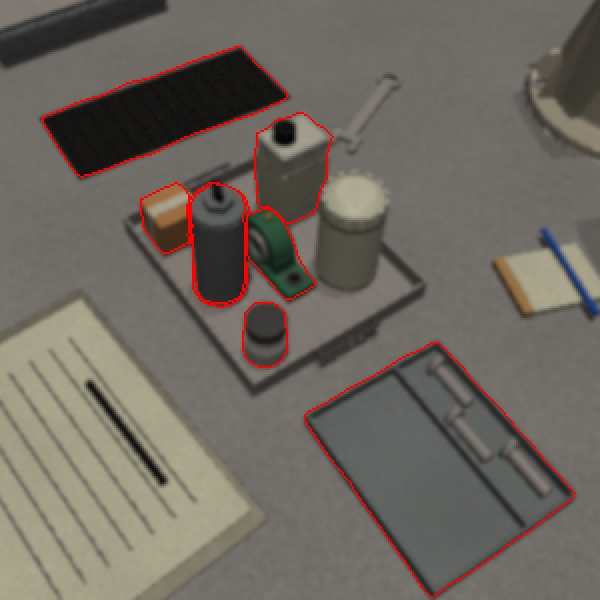

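View pics/side_ov.png

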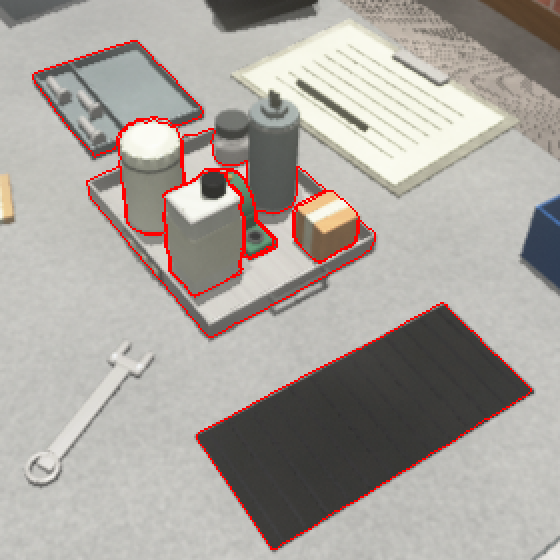

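View pics/scene_crop.png

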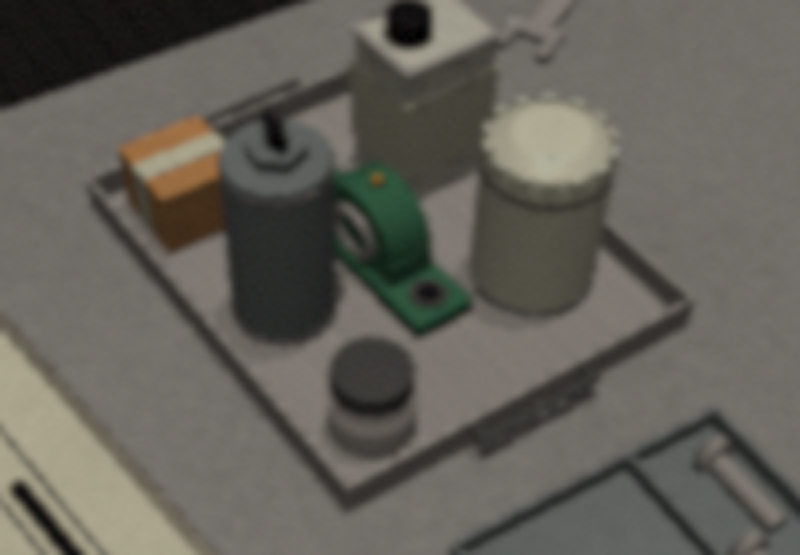

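View pics/side_crop.png

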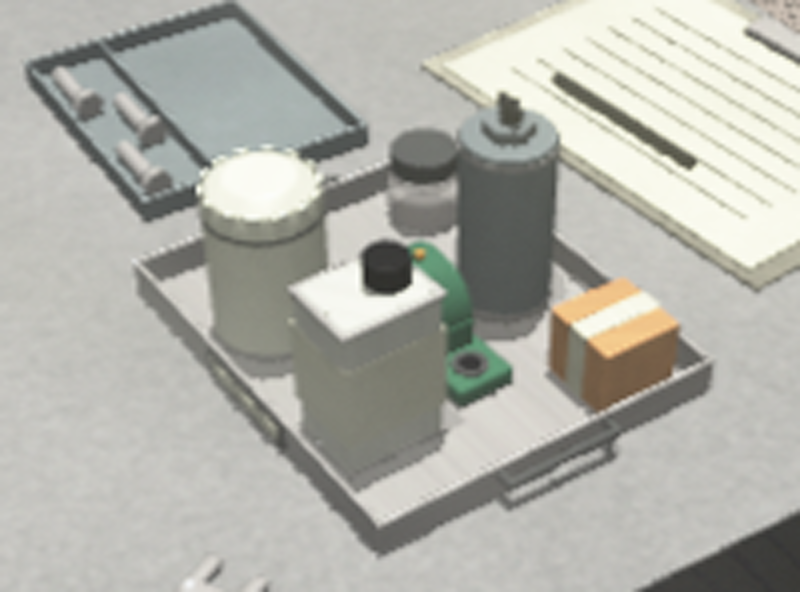

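```bash
cat > fit.py <<'E'
from h import *
from scipy.optimize import least_squares
C={n:cam(n) for n in ["scene","side"]}
def rect(p,w,h,z):
    x,y,a=p; c,s=np.cos(a),np.sin(a)
    q=np.array([[-w/2,-h/2],[w/2,-h/2],[w/2,h/2],[-w/2,h/2]]); return np.c_[x+c*q[:,0]-s*q[:,1],y+s*q[:,0]+c*q[:,1],np.full(4,z)]
# tray rim corners
cr=lambda a,ox,oy,fx=4,fy=3.7:[(a[0]+.5)/fx-.5+ox,(a[1]+.5)/fy-.5+oy]
T={'scene':[cr(a,220,140) for a in [(92,190),(348,495),(690,303)]],'side':[cr(a,210,130) for a in [(137,265),(380,522),(712,360)]]}
for n in T: print('tray rim',n,back(C[n],T[n],25).round(1).tolist())
m=np.load('m0.npz')
for k,z in [('mat',3),('kit_tray',18)]:
  for n in C:
    mk=m[n+'_'+k].astype(np.uint8)
    cs,_=cv2.findContours(mk,cv2.RETR_EXTERNAL,cv2.CHAIN_APPROX_NONE); c=max(cs,key=cv2.contourArea)
    P=back(C[n],c[:,0,:],z)[:,:2].astype(np.float32); r=cv2.minAreaRect(P); print(k,n,np.round(r[0],1),np.round(r[1],1),round(r[2],2), cv2.boxPoints(r).round(0).tolist())
E
python3 fit.py
```

```text
tray rim scene [[660.7, -121.4, 25.0], [648.2, 129.6, 25.0], [432.2, 116.3, 25.0]]
tray rim side [[426.3, 111.3, 25.0], [440.6, -142.0, 25.0], [657.4, -132.6, 25.0]]
mat scene [ 522.3 -298.6] [300.6 142.1] 0.05 [[372.0, -228.0], [372.0, -370.0], [673.0, -369.0], [673.0, -227.0]]
mat side [ 519.9 -297.8] [132.8 302.2] 89.92 [[369.0, -364.0], [671.0, -364.0], [671.0, -232.0], [369.0, -231.0]]
kit_tray scene [543.5 268.8] [194.  165.8] 89.78 [[460.0, 172.0], [626.0, 171.0], [627.0, 365.0], [461.0, 366.0]]
kit_tray side [534.7 262.3] [208.4 165.9] 89.93 [[452.0, 158.0], [617.0, 158.0], [618.0, 366.0], [452.0, 367.0]]
```

>>> {"fn": "send_rows", "kwargs": {
  "plan": [
    [[-0.023, 0.03, -0.011], [0, 0, 0.12], 1],
    [[-0.046, 0.06, -0.022], [0, 0, 0.24], 1],
    [[-0.069, 0.091, -0.033], [0, 0, 0.36], 1],
    [[-0.092, 0.121, -0.044], [0, 0, 0.48], 1],
    [[-0.115, 0.152, -0.055], [0, 0, 0.6], 1]
  ]
}}

```text
clock: 2.47
eef_pos: [321.4, 423.0, 308.8]
tcp_rot: [-3.142, -0.0, 0.608]
contact_force: [1.5, 0.0, -0.0]
opening: 1.0
```

```bash
cat > go.py <<'E'
import sys
from h import *
# usage: go.py x y z yaw(deg or rad)
x,y,z,yaw=map(float,sys.argv[1:5])
s=status.sense(); p=np.array(s['eef_pos']); R=Rot.from_euler('xyz',s['tcp_rot'])
Rt=Rot.from_euler('xyz',[np.pi,0,yaw])
d=R.inv().apply(np.array([x,y,z])-p); rv=(R.inv()*Rt).as_rotvec()
n=max(np.linalg.norm(d)/41.7,np.degrees(np.linalg.norm(rv))/7.16)
print('t',round(s['clock'],2),'pos',p.round(1),'yaw',np.round(s['tcp_rot'],3),'F',np.round(s['contact_force'],1),'open',round(s['opening'],3))
print('d(m)',(d/1000).round(4),'rv',rv.round(3),'rows',round(n,1))
for f in (.2,.4,.6,.8,1): print([(d/1000*f).round(4).tolist(),(rv*f).round(3).tolist()],end=' ')
print()
E
python3 go.py 545 70 430 0
```

```text
t 2.47 pos [321.4 423.  308.8] yaw [-3.142 -0.     0.608] F [ 1.5  0.  -0. ] open 1.0
d(m) [-0.0179  0.4174 -0.1212] rv [-0.    -0.     0.608] rows 10.4
[[-0.0036, 0.0835, -0.0242], [-0.0, -0.0, 0.122]] [[-0.0072, 0.167, -0.0485], [-0.0, -0.0, 0.243]] [[-0.0108, 0.2505, -0.0727], [-0.0, -0.0, 0.365]] [[-0.0144, 0.334, -0.097], [-0.0, -0.0, 0.486]] [[-0.0179, 0.4174, -0.1212], [-0.0, -0.0, 0.608]]
```

>>> {"fn": "send_rows", "kwargs": {
  "plan": [
    [[-0.002, 0.04, -0.012], [0, 0, 0.122], 1],
    [[-0.004, 0.08, -0.024], [0, 0, 0.244], 1],
    [[-0.006, 0.12, -0.035], [0, 0, 0.365], 1],
    [[-0.008, 0.16, -0.046], [0, 0, 0.486], 1],
    [[-0.009, 0.2, -0.058], [0, 0, 0.608], 1]
  ]
}}

```text
clock: 2.88
eef_pos: [427.8, 253.1, 367.0]
tcp_rot: [-3.141, -0.0, -0.006]
contact_force: [0.6, 0.6, 0.2]
opening: 0.999
```

```bash
python3 go.py 545 70 430 0
```

```text
t 2.88 pos [427.8 253.1 367. ] yaw [-3.141 -0.    -0.006] F [0.6 0.6 0.2] open 0.999
d(m) [ 0.1184  0.1824 -0.063 ] rv [-0.    -0.    -0.006] rows 5.4
[[0.0237, 0.0365, -0.0126], [-0.0, -0.0, -0.001]] [[0.0474, 0.0729, -0.0252], [-0.0, -0.0, -0.002]] [[0.071, 0.1094, -0.0378], [-0.0, -0.0, -0.004]] [[0.0947, 0.1459, -0.0504], [-0.0, -0.0, -0.005]] [[0.1184, 0.1824, -0.063], [-0.0, -0.0, -0.006]]
```

>>> {"fn": "send_rows", "kwargs": {
  "plan": [
    [[0.022, 0.034, -0.012], [0, 0, 0], 1],
    [[0.044, 0.068, -0.024], [0, 0, 0], 1],
    [[0.066, 0.102, -0.036], [0, 0, 0], 1],
    [[0.088, 0.136, -0.048], [0, 0, 0], 1],
    [[0.11, 0.17, -0.06], [0, 0, -0.006], 1]
  ]
}}

```text
clock: 3.3
eef_pos: [534.8, 84.3, 426.6]
tcp_rot: [-3.141, -0.001, -0.0]
contact_force: [1.0, 1.3, 1.1]
opening: 1.003
```

```bash
python3 - <<'E'
from h import *
s=status.sense(); print(s['clock'],s['eef_pos'].round(1),s['tcp_rot'].round(4))
c=cam('wrist'); im=viewer.grab_frame('wrist'); print(c)
out={'im':im,'K':c[0],'t':c[1],'R':c[2]}
ov=im[:,:,::-1].copy()
for k in ["oil_filter","fuel_filter","tin","bearing","stock_tray","mat","kit_tray","carton","jar"]:
    rs=viewer.cut_out(k,'wrist')
    for i,r in enumerate(rs[:2]):
        print(k,round(r['p'],2),[int(x) for x in r['extent']])
        out[f'{k}{i}']=r['mask']
        if i==0:
            cs,_=cv2.findContours(r['mask'].astype(np.uint8),cv2.RETR_EXTERNAL,cv2.CHAIN_APPROX_NONE); cv2.drawContours(ov,cs,-1,(0,0,255),1)
np.savez('w0.npz',**out)
cv2.imwrite('pics/w1.png',im[:,:,::-1]); cv2.imwrite('pics/w1ov.png',ov)
E
```

```text
3.3 [534.8  84.3 426.6] [-3.1411e+00 -1.1000e-03 -3.0000e-04]
(array([[357.26309786,   0.        , 319.91768701],
       [  0.        , 357.26309786, 194.87516478],
       [  0.        ,   0.        ,   1.        ]]), array([534.08281186, 154.03071412, 547.3388614 ]), array([[ 9.99998713e-01, -1.37897067e-03,  8.20612584e-04],
       [-1.10605131e-03, -9.62827168e-01, -2.70115939e-01],
       [ 1.16259005e-03,  2.70114684e-01, -9.62827454e-01]]))
oil_filter 0.65 [249, 148, 56, 63]
fuel_filter 0.77 [349, 183, 51, 62]
fuel_filter 0.28 [248, 150, 59, 61]
tin 0.83 [254, 218, 55, 64]
bearing 0.79 [311, 166, 29, 79]
stock_tray 0.74 [244, 104, 151, 185]
mat 0.64 [228, 319, 166, 52]
carton 0.76 [353, 236, 35, 44]
```

View pics/w1ov.png

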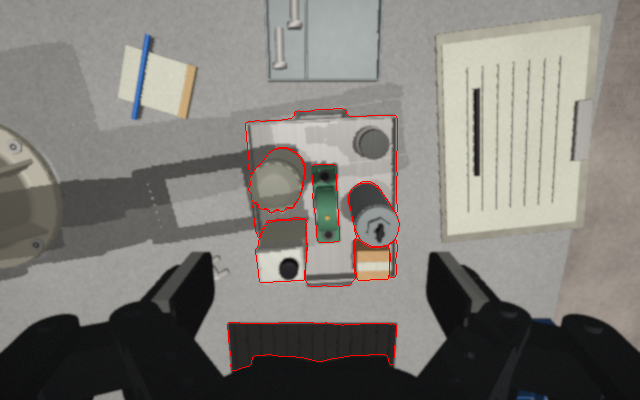

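View pics/w1.png

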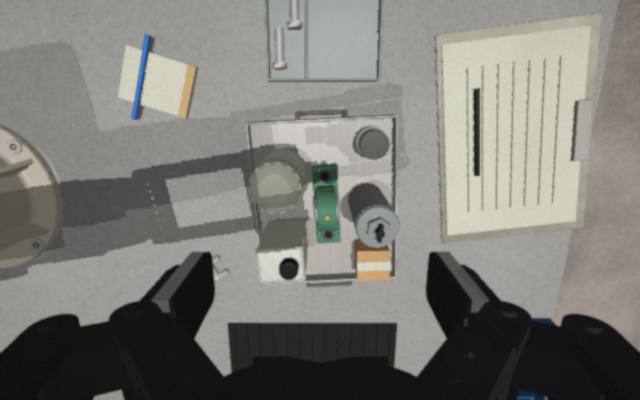

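```bash
cat > sil.py <<'E'
from h import *
from scipy.optimize import minimize
th=np.linspace(0,2*np.pi,48,endpoint=False)
def cyl(x,y,r,z0,z1,r1=None):
    r1=r if r1 is None else r1
    return np.r_[np.c_[x+r*np.cos(th),y+r*np.sin(th),0*th+z0],np.c_[x+r1*np.cos(th),y+r1*np.sin(th),0*th+z1]]
def box(x,y,a,w,h,z0,z1):
    c,s=np.cos(a),np.sin(a); q=np.array([[-w/2,-h/2],[w/2,-h/2],[w/2,h/2],[-w/2,h/2]])
    P=np.c_[x+c*q[:,0]-s*q[:,1],y+s*q[:,0]+c*q[:,1]]; return np.r_[np.c_[P,np.full(4,z0)],np.c_[P,np.full(4,z1)]]
def model(k,p):
    x,y=p[:2]; a=p[2] if len(p)>2 else 0
    if k=='oil_filter': return [cyl(x,y,34,3,101),cyl(x,y,34,101,110,29),cyl(x,y,29,110,123,8)]
    if k=='fuel_filter': return [cyl(x,y,28,3,123),cyl(x,y,12,123,132),cyl(x,y,5,132,150)]
    if k=='tin':
        c,s=np.cos(a),np.sin(a); return [box(x,y,a,62,50,3,115),cyl(x+12*c,y+12*s,13,115,133)]
    if k=='carton': return [box(x,y,a,50,50,3,53)]
    if k=='jar': return [cyl(x,y,23,3,58)]
    if k=='mat': return [box(x,y,a,300,130,0,3)]
    if k=='kit_tray': return [box(x,y,a,160,190,0,18)]
    if k=='stock_tray': return [box(x,y,a,220,260,0,25)]
S=4
def render(c,k,p):
    im=np.zeros((400*S,640*S),np.uint8)
    for P in model(k,p):
        u=proj(c,P); u=(u+.5)*S-.5
        cv2.fillConvexPoly(im,cv2.convexHull(np.round(u).astype(np.int32)),255)
    return cv2.resize(im,(640,400),interpolation=cv2.INTER_AREA)/255.
def fit(k,p0,views,step=(12,12,.15)):
    # views: list of (cam,mask,ignore)
    def f(p):
        e=0
        for c,m,ig in views: 
            r=render(c,k,p); e+=(np.abs(r-m)*(~ig)).sum()/m.sum()
        return e/len(views)
    n=len(p0); sx=np.array([p0]+[np.array(p0)+np.eye(n)[i]*step[i] for i in range(n)])
    r=minimize(f,p0,method='Nelder-Mead',options=dict(initial_simplex=sx,xatol=.05,fatol=1e-5,maxiter=150))
    return r.x,r.fun
E
cat > f0.py <<'E'
from sil import *
m=np.load('m0.npz'); w=np.load('w0.npz')
C={n:cam(n) for n in ['scene','side']}; C['wrist']=(w['K'],w['t'],w['R'])
M={}
for n in ['scene','side']:
    for k in m.files:
        if k.startswith(n+'_'): M[n,k[len(n)+1:]]=m[k]
for k in w.files:
    if k.endswith('0') : M['wrist',k[:-1]]=w[k]
del M['scene','oil_filter']; del M['side','stock_tray']; del M['wrist','stock_tray']
M.pop(('side','jar'),None)
g={'oil_filter':[485,45],'fuel_filter':[605,-5],'tin':[485,-60,0.],'carton':[630,-95,0.],'jar':[620,90],'mat':[520,-298,0.],'kit_tray':[540,268,0.]}
for k,p in g.items():
    for use in [['scene'],['side'],['wrist'],['scene','side','wrist']]:
        vs=[]
        for n in use:
            if (n,k) not in M: continue
            if k in('mat','kit_tray') and n=='wrist': continue
            ig=np.zeros((400,640),bool)
            for (n2,k2),mm in M.items():
                if n2==n and k2 not in (k,'stock_tray','mat','kit_tray'): ig|=cv2.dilate(mm.astype(np.uint8),np.ones((3,3)))>0
            ig&=~M[n,k]
            vs.append((C[n],M[n,k].astype(float),ig))
        if vs:
            x,e=fit(k,p,vs); print(k,use,x.round([1,1,3][:len(x)] if 0 else 2),round(e,3))
E
python3 f0.py
```

```text
oil_filter ['side'] [481.65  54.28] 0.071
oil_filter ['wrist'] [476.57  40.99] 0.043
oil_filter ['scene', 'side', 'wrist'] [476.56  41.95] 0.087
fuel_filter ['scene'] [605.34 -10.5 ] 0.029
fuel_filter ['wrist'] [606.87  -6.73] 0.028
fuel_filter ['scene', 'side', 'wrist'] [606.94  -7.59] 0.043
tin ['scene'] [ 4.8134e+02 -6.7170e+01  1.3000e-01] 0.05
tin ['side'] [ 4.8258e+02 -6.2240e+01  1.1000e-01] 0.034
tin ['wrist'] [ 4.8114e+02 -6.4040e+01  5.0000e-02] 0.029
tin ['scene', 'side', 'wrist'] [ 4.8117e+02 -6.4740e+01  5.0000e-02] 0.053
carton ['scene'] [ 6.1607e+02 -9.8090e+01  4.0000e-02] 0.055
carton ['side'] [ 6.1685e+02 -9.4330e+01  2.0000e-02] 0.08
carton ['wrist'] [ 6.1494e+02 -9.5880e+01  5.0000e-02] 0.021
carton ['scene', 'side', 'wrist'] [ 6.1532e+02 -9.6240e+01  6.0000e-02] 0.064
jar ['scene'] [609.07  86.02] 0.152
jar ['scene', 'side', 'wrist'] [609.07  86.02] 0.152
mat ['scene'] [ 521.17 -299.79    0.  ] 0.034
mat ['side'] [ 520.05 -297.     -0.  ] 0.013
mat ['scene', 'side', 'wrist'] [ 520.79 -297.6    -0.  ] 0.03
kit_tray ['scene'] [540.39 267.72  -0.  ] 0.02
kit_tray ['side'] [ 5.3887e+02  2.7211e+02 -1.0000e-02] 0.032
kit_tray ['scene', 'side', 'wrist'] [ 5.3941e+02  2.6798e+02 -1.0000e-02] 0.037
```

>>> {"fn": "send_rows", "kwargs": {
  "plan": [
    [[0.014, 0.018, 0.034], [0, 0, 0], 1],
    [[0.029, 0.036, 0.068], [0, 0, 0], 1],
    [[0.043, 0.055, 0.102], [0, 0, 0], 1],
    [[0.058, 0.073, 0.136], [0, 0, 0], 1],
    [[0.072, 0.091, 0.17], [0, 0, 0], 1]
  ]
}}

```text
clock: 4.22
eef_pos: [606.1, -3.4, 254.0]
tcp_rot: [-3.141, -0.001, 0.003]
contact_force: [0.6, -0.4, -0.3]
opening: 0.996
```

```bash
cat > wv.py <<'E'
import sys
from sil import *
# wv.py tag k:x,y[,a] ...
tag=sys.argv[1]
c=cam('wrist'); s=status.sense(); im=viewer.grab_frame('wrist'); ov=im[:,:,::-1].copy()
print(round(s['clock'],2),s['eef_pos'].round(1),s['tcp_rot'].round(3),'F',s['contact_force'].round(1),'op',round(s['opening'],3))
for a in sys.argv[2:]:
    k,p=a.split(':'); p=[float(v) for v in p.split(',')]
    rs=viewer.cut_out(k,'wrist')
    for r in rs[:3]: print(k,round(r['p'],2),[int(x) for x in r['extent']])
    for P in model(k,p):
        cv2.polylines(ov,[cv2.convexHull(np.round(proj(c,P)).astype(np.int32))],True,(255,255,0),1)
    if rs:
        m=rs[0]['mask']; cs,_=cv2.findContours(m.astype(np.uint8),cv2.RETR_EXTERNAL,cv2.CHAIN_APPROX_NONE); cv2.drawContours(ov,cs,-1,(0,0,255),1)
        x,e=fit(k,p,[(c,m.astype(float),np.zeros_like(m))],step=(6,6,.1)); print('  fit',x.round(2),round(e,3))
cv2.imwrite(f'pics/{tag}.png',ov); np.savez(f'{tag}.npz',im=im,K=c[0],t=c[1],R=c[2])
E
python3 wv.py a1 fuel_filter:606.9,-7 oil_filter:478,44 tin:481.1,-64,0.05
```

```text
4.22 [606.1  -3.4 254. ] [-3.141e+00 -1.000e-03  3.000e-03] F [ 0.6 -0.4 -0.3] op 0.996
fuel_filter 0.68 [280, 136, 79, 99]
  fit [605.67  -5.77] 0.028
oil_filter 0.78 [94, 83, 136, 91]
  fit [473.13  41.25] 0.075
tin 0.9 [120, 194, 116, 100]
  fit [ 4.8166e+02 -6.2230e+01  1.4000e-01] 0.302
```

View pics/a1.png

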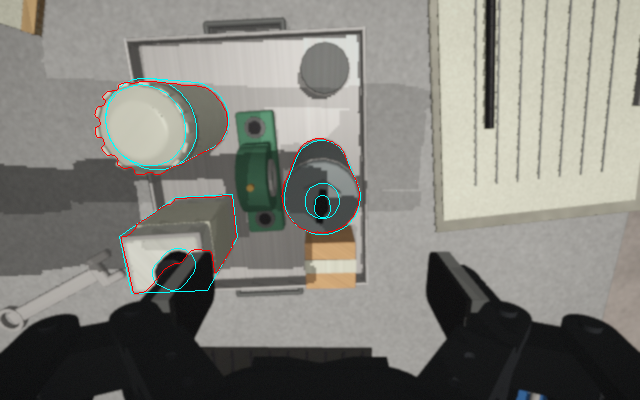

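>>> {"fn": "send_rows", "kwargs": {
  "plan": [
    [[0, 0.001, 0.032], [0, 0, 0], 1],
    [[0, 0.002, 0.064], [0, 0, 0], 1],
    [[0, 0.003, 0.096], [0, 0, 0], 1],
    [[0, 0.003, 0.126], [0, 0, 0], 1],
    [[0, 0.003, 0.144], [0, 0, 0], 1]
  ],
  "squeeze": 40
}}

```text
clock: 4.83
eef_pos: [604.5, -4.6, 109.9]
tcp_rot: [-3.141, 0.002, 0.003]
contact_force: [-0.1, -0.2, 0.1]
opening: 1.001
```

```bash
python3 wv.py a2 fuel_filter:606.3,-6.2
```

```text
4.83 [604.5  -4.6 109.9] [-3.141e+00  2.000e-03  3.000e-03] F [-0.1 -0.2  0.1] op 1.001
fuel_filter 0.56 [240, 161, 171, 198]
  fit [605.9   -4.37] 0.085
```

View pics/a2.png

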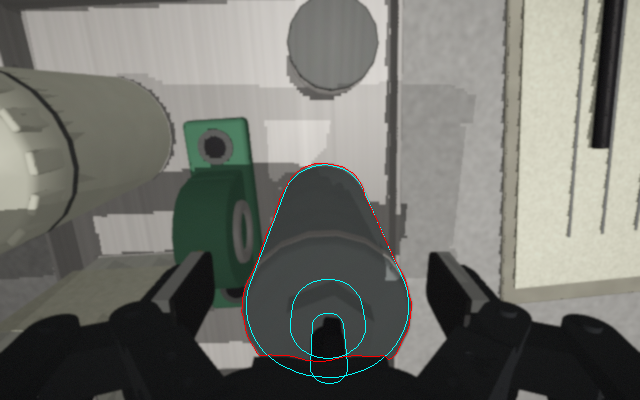

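>>> {"fn": "send_rows", "kwargs": {
  "plan": [
    [[0.0013, 0.001, 0], [0, 0, 0], 1],
    [[0.0013, 0.001, 0], [0, 0, 0], -1],
    [[0.0013, 0.001, 0], [0, 0, 0], -1],
    [[0.0013, 0.001, 0], [0, 0, 0], -1],
    [[0.0013, 0.001, 0], [0, 0, 0], -1]
  ],
  "squeeze": 40
}}

```text
clock: 5.35
eef_pos: [606.3, -5.5, 111.8]
tcp_rot: [-3.141, 0.002, 0.003]
contact_force: [-0.6, 0.8, 8.4]
opening: 0.643
```

>>> {"fn": "send_rows", "kwargs": {
  "plan": [
    [[0, 0, 0], [0, 0, 0], -1],
    [[0, 0, 0], [0, 0, 0], -1],
    [[0, 0, -0.004], [0, 0, 0], -1],
    [[0, 0, -0.012], [0, 0, 0], -1],
    [[0, 0, -0.02], [0, 0, 0], -1]
  ],
  "squeeze": 40
}}

```text
clock: 5.77
eef_pos: [606.1, -5.5, 132.2]
tcp_rot: [-3.141, 0.003, 0.003]
contact_force: [-0.2, 0.6, -2.8]
opening: 0.64
```

```bash
python3 go.py 626 -298 200 0
```

```text
t 5.77 pos [606.1  -5.5 132.2] yaw [-3.141e+00  3.000e-03  3.000e-03] F [-0.2  0.6 -2.8] open 0.64
d(m) [ 0.019   0.2924 -0.0681] rv [-0.001  0.003  0.003] rows 7.2
[[0.0038, 0.0585, -0.0136], [-0.0, 0.001, 0.001]] [[0.0076, 0.117, -0.0272], [-0.0, 0.001, 0.001]] [[0.0114, 0.1755, -0.0409], [-0.001, 0.002, 0.002]] [[0.0152, 0.234, -0.0545], [-0.001, 0.002, 0.002]] [[0.019, 0.2924, -0.0681], [-0.001, 0.003, 0.003]]
```

>>> {"fn": "send_rows", "kwargs": {
  "plan": [
    [[0, 0, -0.025], [0, 0, 0], -1],
    [[0, 0.01, -0.05], [0, 0, 0], -1],
    [[0.003, 0.035, -0.065], [0, 0, 0], -1],
    [[0.006, 0.07, -0.07], [0, 0, 0], -1],
    [[0.01, 0.11, -0.07], [0, 0, 0], -1]
  ]
}}

```text
clock: 6.18
eef_pos: [617.8, -115.8, 205.3]
tcp_rot: [-3.141, -0.002, 0.005]
contact_force: [1.1, -1.1, -3.3]
opening: 0.643
```

>>> {"fn": "send_rows", "kwargs": {
  "plan": [
    [[0.002, 0.04, 0], [0, 0, 0], -1],
    [[0.004, 0.08, 0], [0, 0, 0], -1],
    [[0.006, 0.12, 0], [0, 0, 0], -1],
    [[0.008, 0.155, 0.008], [0, 0, 0], -1],
    [[0.01, 0.178, 0.025], [0, 0, 0], -1]
  ]
}}

```text
clock: 6.6
eef_pos: [629.9, -298.1, 183.3]
tcp_rot: [3.139, -0.006, 0.003]
contact_force: [0.5, -0.3, -3.5]
opening: 0.64
```

```bash
python3 go.py 626 -298 113 0
```

```text
t 6.6 pos [ 629.9 -298.1  183.3] yaw [ 3.139e+00 -6.000e-03  3.000e-03] F [ 0.5 -0.3 -3.5] open 0.64
d(m) [-0.0043 -0.0003  0.0703] rv [ 0.003 -0.006  0.003] rows 1.7
[[-0.0009, -0.0001, 0.0141], [0.001, -0.001, 0.001]] [[-0.0017, -0.0001, 0.0281], [0.001, -0.003, 0.001]] [[-0.0026, -0.0002, 0.0422], [0.002, -0.004, 0.002]] [[-0.0034, -0.0003, 0.0562], [0.002, -0.005, 0.003]] [[-0.0043, -0.0003, 0.0703], [0.003, -0.006, 0.003]]
```

>>> {"fn": "send_rows", "kwargs": {
  "plan": [
    [[-0.001, 0, 0.02], [0.003, -0.006, 0.003], -1],
    [[-0.003, 0, 0.04], [0.003, -0.006, 0.003], -1],
    [[-0.003, 0, 0.055], [0.003, -0.006, 0.003], -1],
    [[-0.003, 0, 0.063], [0.003, -0.006, 0.003], -1],
    [[-0.003, 0, 0.067], [0.003, -0.006, 0.003], -1]
  ]
}}

```text
clock: 7.02
eef_pos: [626.7, -298.1, 115.4]
tcp_rot: [-3.14, 0.001, 0.0]
contact_force: [0.2, 0.2, -3.8]
opening: 0.643
```

```bash
python3 wv.py a3 fuel_filter:626.4,-298
```

```text
7.02 [ 626.7 -298.1  115.4] [-3.14e+00  1.00e-03  0.00e+00] F [ 0.2  0.2 -3.8] op 0.643
fuel_filter 0.65 [238, 161, 165, 202]
  fit [ 626.1  -298.08] 0.069
```

View pics/a3.png

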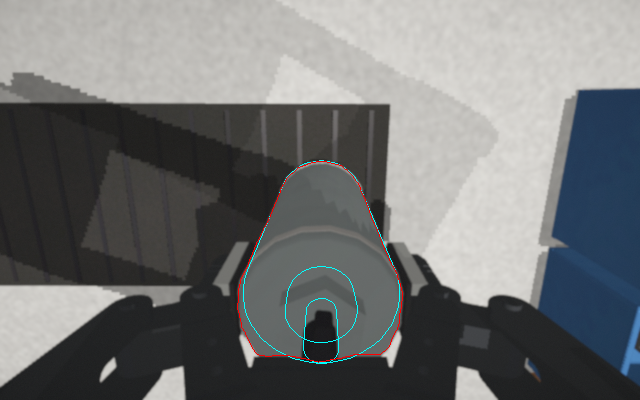

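>>> {"fn": "send_rows", "kwargs": {
  "plan": [
    [[0, 0, 0.001], [0, 0, 0], -1],
    [[0, 0, 0.002], [0, 0, 0], -1],
    [[0, 0, 0.0025], [0, 0, 0], -1],
    [[0, 0, 0.003], [0, 0, 0], -1],
    [[0, 0, 0.003], [0, 0, 0], -1]
  ]
}}

```text
clock: 7.53
eef_pos: [627.5, -298.1, 113.8]
tcp_rot: [-3.141, -0.0, 0.001]
contact_force: [0.8, 0.2, -2.1]
opening: 0.646
```

>>> {"fn": "send_rows", "kwargs": {
  "plan": [
    [[0, 0, 0.0005], [0, 0, 0], -1],
    [[0, 0, 0.001], [0, 0, 0], -1],
    [[0, 0, 0.0015], [0, 0, 0], -1],
    [[0, 0, 0.0015], [0, 0, 0], -1],
    [[0, 0, 0.0015], [0, 0, 0], -1]
  ]
}}

```text
clock: 7.95
eef_pos: [627.4, -298.1, 112.1]
tcp_rot: [-3.141, -0.0, 0.001]
contact_force: [0.0, 0.1, -2.4]
opening: 0.646
```

>>> {"fn": "send_rows", "kwargs": {
  "plan": [
    [[0, 0, 0.0005], [0, 0, 0], -1],
    [[0, 0, 0.001], [0, 0, 0], -1],
    [[0, 0, 0.0015], [0, 0, 0], -1],
    [[0, 0, 0.0015], [0, 0, 0], -1],
    [[0, 0, 0.0015], [0, 0, 0], -1]
  ]
}}

```text
clock: 8.37
eef_pos: [627.7, -298.3, 111.9]
tcp_rot: [-3.142, -0.001, 0.001]
contact_force: [-3.0, 1.9, 7.8]
opening: 0.644
```

>>> {"fn": "send_rows", "kwargs": {
  "plan": [
    [[0, 0, -0.0005], [0, 0, 0], -1],
    [[0, 0, -0.0005], [0, 0, 0], 1],
    [[0, 0, -0.0005], [0, 0, 0], 1],
    [[0, 0, -0.0005], [0, 0, 0], 1],
    [[0, 0, -0.0005], [0, 0, 0], 1]
  ]
}}

```text
clock: 8.78
eef_pos: [627.8, -298.3, 112.4]
tcp_rot: [3.142, -0.001, 0.001]
contact_force: [0.4, -0.8, 0.2]
opening: 0.996
```

>>> {"fn": "send_rows", "kwargs": {
  "plan": [
    [[0, 0, -0.015], [0, 0, 0], 1],
    [[0, 0, -0.035], [0, 0, 0], 1],
    [[0, 0, -0.065], [0, 0, 0], 1],
    [[0, 0, -0.095], [0, 0, 0], 1],
    [[0, 0, -0.12], [0, 0, 0], 1]
  ]
}}

```text
clock: 9.2
eef_pos: [628.0, -298.5, 235.7]
tcp_rot: [3.141, -0.003, 0.001]
contact_force: [1.3, 0.5, 0.3]
opening: 1.003
```

```bash
python3 wv.py a4 fuel_filter:627.5,-298; python3 go.py 481.5 -64 200 0.05
```

```text
9.2 [ 628.  -298.5  235.7] [ 3.141e+00 -3.000e-03  1.000e-03] F [1.3 0.5 0.3] op 1.003
fuel_filter 0.67 [279, 138, 85, 100]
  fit [ 627.5  -299.07] 0.025
t 9.3 pos [ 630.1 -299.5  239.1] yaw [ 3.138e+00 -9.000e-03  1.000e-03] F [ 0.3 -0.7  0.8] open 1.001
d(m) [-0.1487 -0.2358  0.0368] rv [ 0.004 -0.009 -0.049] rows 6.7
[[-0.0297, -0.0472, 0.0074], [0.001, -0.002, -0.01]] [[-0.0595, -0.0943, 0.0147], [0.002, -0.004, -0.02]] [[-0.0892, -0.1415, 0.0221], [0.002, -0.005, -0.03]] [[-0.119, -0.1886, 0.0294], [0.003, -0.007, -0.039]] [[-0.1487, -0.2358, 0.0368], [0.004, -0.009, -0.049]]
```

View pics/a4.png

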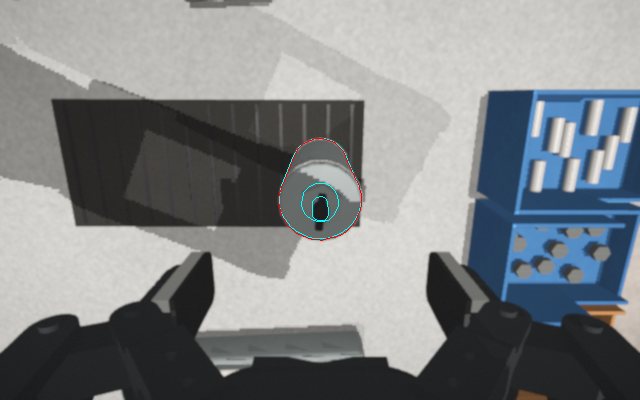

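>>> {"fn": "send_rows", "kwargs": {
  "plan": [
    [[-0.016, -0.026, 0], [0, -0.009, -0.01], 1],
    [[-0.037, -0.06, 0], [0, -0.009, -0.02], 1],
    [[-0.058, -0.094, 0], [0.003, -0.009, -0.03], 1],
    [[-0.079, -0.128, 0], [0.003, -0.009, -0.04], 1],
    [[-0.1, -0.162, 0], [0.003, -0.009, -0.05], 1]
  ]
}}

```text
clock: 9.72
eef_pos: [528.5, -136.3, 237.7]
tcp_rot: [3.141, -0.0, 0.051]
contact_force: [1.2, 0.6, 0.9]
opening: 1.0
```

>>> {"fn": "send_rows", "kwargs": {
  "plan": [
    [[-0.014, -0.025, 0.002], [0, 0, 0], 1],
    [[-0.03, -0.05, 0.004], [0, 0, 0], 1],
    [[-0.041, -0.067, 0.006], [0, 0, 0], 1],
    [[-0.046, -0.074, 0.008], [0, 0, 0], 1],
    [[-0.046, -0.074, 0.01], [0, 0, 0], 1]
  ]
}}

```text
clock: 10.13
eef_pos: [477.9, -63.7, 227.8]
tcp_rot: [3.141, -0.0, 0.052]
contact_force: [0.4, 0.1, -0.3]
opening: 0.997
```

```bash
python3 wv.py b1 tin:481.1,-64,0.05 oil_filter:478,44; python3 go.py 481.5 -64 94 0.05
```

```text
10.13 [477.9 -63.7 227.8] [ 3.141 -0.     0.052] F [ 0.4  0.1 -0.3] op 0.997
tin 0.71 [279, 144, 95, 96]
tin 0.55 [370, 42, 58, 146]
  fit [ 4.8126e+02 -6.4290e+01  6.0000e-02] 0.018
oil_filter 0.62 [278, 1, 109, 90]
  fit [477.81  42.28] 0.033
t 10.28 pos [479.7 -65.4 227.8] yaw [ 3.14e+00 -1.00e-03  5.10e-02] F [-1.   0.  -0.1] open 1.005
d(m) [ 0.0017 -0.0015  0.1338] rv [ 0.002 -0.001  0.001] rows 3.2
[[0.0003, -0.0003, 0.0268], [0.0, -0.0, 0.0]] [[0.0007, -0.0006, 0.0535], [0.001, -0.0, 0.0]] [[0.001, -0.0009, 0.0803], [0.001, -0.0, 0.0]] [[0.0014, -0.0012, 0.107], [0.001, -0.001, 0.001]] [[0.0017, -0.0015, 0.1338], [0.002, -0.001, 0.001]]
```

View pics/b1.png

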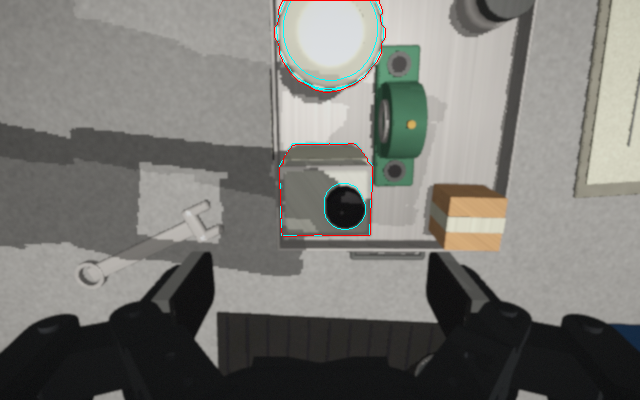

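>>> {"fn": "send_rows", "kwargs": {
  "plan": [
    [[0.0005, -0.001, 0.03], [0, 0, -0.003], 1],
    [[0.001, -0.001, 0.06], [0, 0, -0.003], 1],
    [[0.0015, -0.001, 0.09], [0, 0, -0.003], 1],
    [[0.0015, -0.001, 0.118], [0, 0, -0.003], 1],
    [[0.0015, -0.001, 0.134], [0, 0, -0.003], 1]
  ]
}}

```text
clock: 10.7
eef_pos: [480.9, -65.5, 91.0]
tcp_rot: [3.14, 0.002, 0.053]
contact_force: [0.9, -0.1, -0.0]
opening: 1.001
```

```bash
python3 wv.py b2 tin:481.3,-64.3,0.06; python3 go.py 481.3 -64.3 94 0.06
```

```text
10.7 [480.9 -65.5  91. ] [3.14e+00 2.00e-03 5.30e-02] F [ 0.9 -0.1 -0. ] op 1.001
tin 0.57 [217, 168, 211, 208]
  fit [ 4.8098e+02 -5.8070e+01  6.0000e-02] 0.183
t 10.8 pos [480.2 -65.3  91.2] yaw [3.141 0.004 0.053] F [-0.3 -0.7  0.4] open 0.999
d(m) [ 0.0011 -0.0009 -0.0028] rv [ 0.001  0.004 -0.007] rows 0.1
[[0.0002, -0.0002, -0.0006], [0.0, 0.001, -0.001]] [[0.0005, -0.0004, -0.0011], [0.0, 0.002, -0.003]] [[0.0007, -0.0006, -0.0017], [0.0, 0.002, -0.004]] [[0.0009, -0.0007, -0.0023], [0.001, 0.003, -0.006]] [[0.0011, -0.0009, -0.0028], [0.001, 0.004, -0.007]]
```

View pics/b2.png

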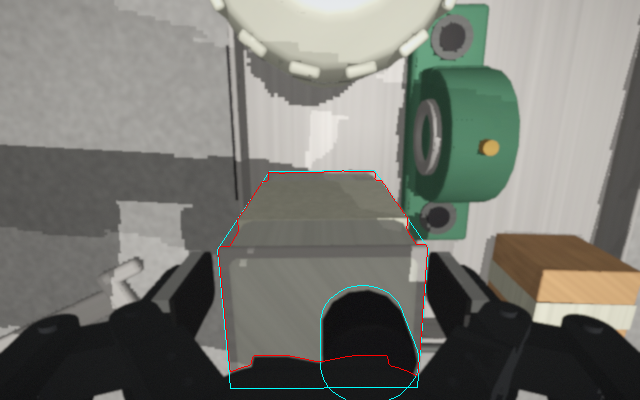

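>>> {"fn": "send_rows", "kwargs": {
  "plan": [
    [[0.001, -0.001, -0.001], [0, 0, -0.005], 1],
    [[0.001, -0.001, -0.001], [0, 0, -0.005], -1],
    [[0.001, -0.001, -0.001], [0, 0, -0.005], -1],
    [[0.001, -0.001, -0.001], [0, 0, -0.005], -1],
    [[0.001, -0.001, -0.001], [0, 0, -0.005], -1]
  ],
  "squeeze": 40
}}

```text
clock: 11.22
eef_pos: [482.3, -64.6, 93.5]
tcp_rot: [3.14, 0.001, 0.058]
contact_force: [-0.6, -2.1, 7.1]
opening: 0.721
```

>>> {"fn": "send_rows", "kwargs": {
  "plan": [
    [[0, 0, 0], [0, 0, 0], -1],
    [[0, 0, 0], [0, 0, 0], -1],
    [[0, 0, -0.004], [0, 0, 0], -1],
    [[0, 0, -0.012], [0, 0, 0], -1],
    [[0, 0, -0.02], [0, 0, 0], -1]
  ]
}}

```text
clock: 11.63
eef_pos: [481.9, -64.4, 113.9]
tcp_rot: [3.14, 0.002, 0.058]
contact_force: [-0.9, -0.2, -4.4]
opening: 0.721
```

```bash
python3 go.py 416 -298 180 0.058
```

```text
t 11.63 pos [481.9 -64.4 113.9] yaw [3.14e+00 2.00e-03 5.80e-02] F [-0.9 -0.2 -4.4] open 0.721
d(m) [-0.0794  0.2295 -0.0656] rv [ 0.001  0.002 -0.   ] rows 6.0
[[-0.0159, 0.0459, -0.0131], [0.0, 0.0, -0.0]] [[-0.0318, 0.0918, -0.0263], [0.0, 0.001, -0.0]] [[-0.0476, 0.1377, -0.0394], [0.001, 0.001, -0.0]] [[-0.0635, 0.1836, -0.0525], [0.001, 0.002, -0.0]] [[-0.0794, 0.2295, -0.0656], [0.001, 0.002, -0.0]]
```

>>> {"fn": "send_rows", "kwargs": {
  "plan": [
    [[0, 0, -0.02], [0, 0, 0], -1],
    [[-0.004, 0.012, -0.04], [0, 0, 0], -1],
    [[-0.016, 0.042, -0.05], [0, 0, 0], -1],
    [[-0.029, 0.08, -0.05], [0, 0, 0], -1],
    [[-0.042, 0.118, -0.05], [0, 0, 0], -1]
  ]
}}

```text
clock: 12.05
eef_pos: [447.1, -185.6, 166.0]
tcp_rot: [3.139, -0.0, 0.06]
contact_force: [1.2, 0.4, -4.0]
opening: 0.721
```

>>> {"fn": "send_rows", "kwargs": {
  "plan": [
    [[-0.012, 0.035, 0], [0, 0, 0], -1],
    [[-0.024, 0.07, 0.006], [0, 0, 0], -1],
    [[-0.033, 0.097, 0.02], [0, 0, 0], -1],
    [[-0.037, 0.108, 0.038], [0, 0, 0], -1],
    [[-0.038, 0.11, 0.052], [0, 0, 0], -1]
  ]
}}

```text
clock: 12.47
eef_pos: [415.3, -300.5, 114.4]
tcp_rot: [3.138, -0.001, 0.057]
contact_force: [-0.6, 0.3, -3.6]
opening: 0.72
```

```bash
python3 go.py 416 -298 93.5 0.058
```

```text
t 12.47 pos [ 415.3 -300.5  114.4] yaw [ 3.138e+00 -1.000e-03  5.700e-02] F [-0.6  0.3 -3.6] open 0.72
d(m) [ 0.0008 -0.0025  0.0209] rv [ 0.004 -0.001 -0.001] rows 0.5
[[0.0002, -0.0005, 0.0042], [0.001, -0.0, -0.0]] [[0.0003, -0.001, 0.0084], [0.002, -0.001, -0.0]] [[0.0005, -0.0015, 0.0126], [0.002, -0.001, -0.0]] [[0.0007, -0.002, 0.0167], [0.003, -0.001, -0.001]] [[0.0008, -0.0025, 0.0209], [0.004, -0.001, -0.001]]
```

>>> {"fn": "send_rows", "kwargs": {
  "plan": [
    [[0, 0, 0.009], [0.003, 0, 0], -1],
    [[0, 0, 0.015], [0.003, 0, 0], -1],
    [[0, 0, 0.018], [0.003, 0, 0], -1],
    [[0, 0, 0.0195], [0.003, 0, 0], -1],
    [[0, 0, 0.0205], [0.003, 0, 0], -1]
  ]
}}

```text
clock: 12.88
eef_pos: [415.9, -300.2, 94.4]
tcp_rot: [3.14, -0.002, 0.058]
contact_force: [0.1, 1.4, -3.2]
opening: 0.724
```

>>> {"fn": "send_rows", "kwargs": {
  "plan": [
    [[0, 0, 0.0005], [0.001, -0.002, 0], -1],
    [[0, 0, 0.001], [0.001, -0.002, 0], -1],
    [[0, 0, 0.0015], [0.001, -0.002, 0], -1],
    [[0, 0, 0.0015], [0.001, -0.002, 0], -1],
    [[0, 0, 0.0015], [0.001, -0.002, 0], -1]
  ]
}}

```text
clock: 13.3
eef_pos: [416.3, -300.3, 93.5]
tcp_rot: [3.141, -0.001, 0.058]
contact_force: [0.2, 2.8, 5.0]
opening: 0.722
```

Contact. Release and lift.

>>> {"fn": "send_rows", "kwargs": {
  "plan": [
    [[0, 0, -0.0003], [0, 0, 0], -1],
    [[0, 0, -0.0003], [0, 0, 0], 1],
    [[0, 0, -0.0003], [0, 0, 0], 1],
    [[0, 0, -0.0003], [0, 0, 0], 1],
    [[0, 0, -0.0003], [0, 0, 0], 1]
  ]
}}

```text
clock: 13.72
eef_pos: [416.4, -300.4, 93.8]
tcp_rot: [3.141, -0.001, 0.058]
contact_force: [1.4, 0.1, 0.2]
opening: 0.998
```

>>> {"fn": "send_rows", "kwargs": {
  "plan": [
    [[0, 0, -0.015], [0, 0, 0], 1],
    [[0, 0, -0.035], [0, 0, 0], 1],
    [[0, 0, -0.065], [0, 0, 0], 1],
    [[0, 0, -0.095], [0, 0, 0], 1],
    [[0, 0, -0.125], [0, 0, 0], 1]
  ]
}}

```text
clock: 14.13
eef_pos: [415.9, -300.2, 219.9]
tcp_rot: [3.141, -0.0, 0.058]
contact_force: [1.4, -0.4, 0.4]
opening: 1.0
```

```bash
python3 wv.py b3 tin:416,-300,0.058; python3 go.py 478 42.5 220 0.0
```

```text
14.13 [ 415.9 -300.2  219.9] [ 3.141 -0.     0.058] F [ 1.4 -0.4  0.4] op 1.0
tin 0.71 [272, 145, 98, 96]
  fit [ 4.1541e+02 -2.9967e+02  5.0000e-02] 0.026
t 14.23 pos [ 418.5 -302.   223.5] yaw [ 3.136 -0.007  0.058] F [ 1.1  0.2 -0.1] open 0.999
d(m) [ 0.0794 -0.3405  0.002 ] rv [ 0.006 -0.007  0.058] rows 8.4
[[0.0159, -0.0681, 0.0004], [0.001, -0.001, 0.012]] [[0.0318, -0.1362, 0.0008], [0.002, -0.003, 0.023]] [[0.0477, -0.2043, 0.0012], [0.003, -0.004, 0.035]] [[0.0635, -0.2724, 0.0016], [0.005, -0.006, 0.047]] [[0.0794, -0.3405, 0.002], [0.006, -0.007, 0.058]]
```

View pics/b3.png

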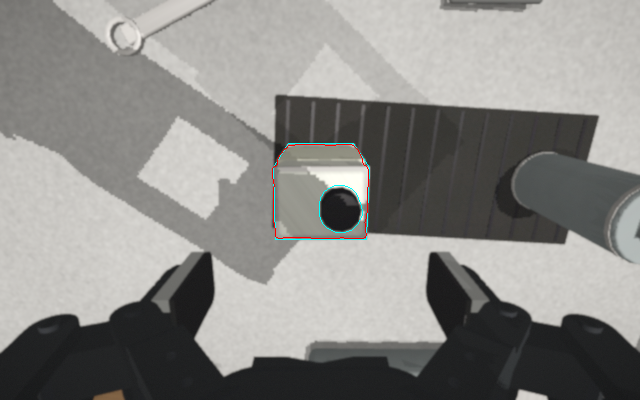

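>>> {"fn": "send_rows", "kwargs": {
  "plan": [
    [[0.006, -0.025, 0], [0.005, -0.007, 0.01], 1],
    [[0.015, -0.063, 0], [0.005, -0.007, 0.02], 1],
    [[0.024, -0.102, 0], [0.005, -0.007, 0.03], 1],
    [[0.033, -0.142, 0], [0.005, -0.007, 0.045], 1],
    [[0.042, -0.18, 0], [0.005, -0.007, 0.058], 1]
  ]
}}

```text
clock: 14.65
eef_pos: [449.5, -118.1, 222.1]
tcp_rot: [3.141, 0.0, -0.001]
contact_force: [0.5, -0.1, 0.4]
opening: 1.0
```

>>> {"fn": "send_rows", "kwargs": {
  "plan": [
    [[0.007, -0.04, 0], [0, 0, 0], 1],
    [[0.014, -0.08, 0], [0, 0, 0], 1],
    [[0.021, -0.12, 0], [0, 0, 0], 1],
    [[0.027, -0.15, 0], [0, 0, 0], 1],
    [[0.028, -0.162, 0], [0, 0, 0], 1]
  ]
}}

```text
clock: 15.07
eef_pos: [478.1, 47.2, 221.6]
tcp_rot: [-3.141, 0.0, 0.001]
contact_force: [0.2, -0.4, 0.5]
opening: 0.997
```

```bash
python3 wv.py c1 oil_filter:478,42.5;  python3 go.py 478 42.5 85 0.0
```

```text
15.07 [478.1  47.2 221.6] [-3.141e+00  0.000e+00  1.000e-03] F [ 0.2 -0.4  0.5] op 0.997
oil_filter 0.68 [271, 139, 102, 115]
  fit [477.7   39.77] 0.076
t 15.17 pos [477.6  45.5 221.5] yaw [3.141e+00 1.000e-03 2.000e-03] F [ 0.4 -0.   0.8] open 1.001
d(m) [0.0005 0.0029 0.1365] rv [0.    0.001 0.002] rows 3.3
[[0.0001, 0.0006, 0.0273], [0.0, 0.0, 0.0]] [[0.0002, 0.0012, 0.0546], [0.0, 0.0, 0.001]] [[0.0003, 0.0017, 0.0819], [0.0, 0.001, 0.001]] [[0.0004, 0.0023, 0.1092], [0.0, 0.001, 0.001]] [[0.0005, 0.0029, 0.1365], [0.0, 0.001, 0.002]]
```

View pics/c1.png

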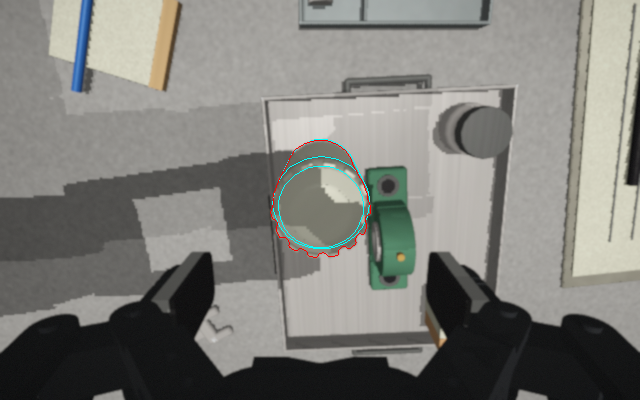

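```bash
python3 - <<'E'
import numpy as np,cv2
im=np.load('c1.npz')['im'][:,:,::-1]
c=im[120:270,240:440].astype(float); c=np.clip((c-20)*1.6,0,255).astype(np.uint8)
cv2.imwrite('pics/c1z.png',cv2.resize(c,None,fx=4,fy=4,interpolation=cv2.INTER_CUBIC))
E
```

```text
(no output)
```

View pics/c1z.png

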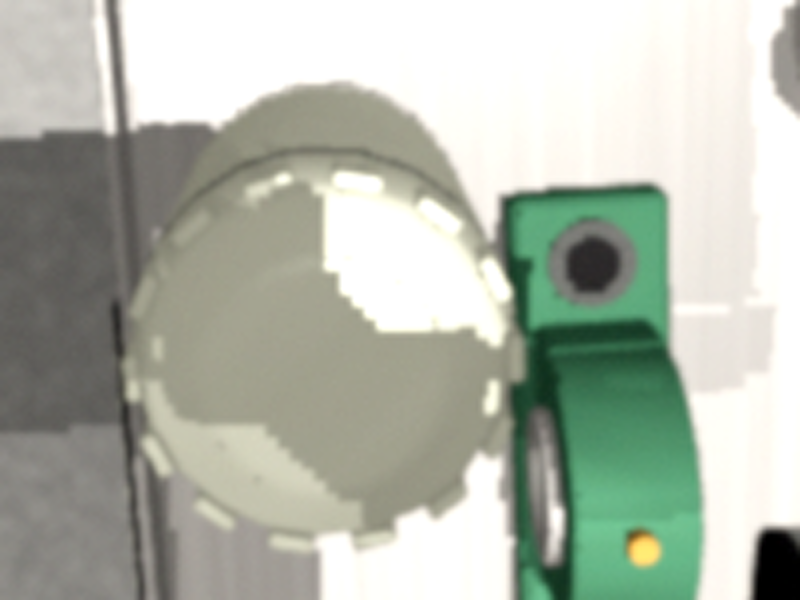

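```bash
python3 - <<'E'
from h import *
w=np.load('c1.npz'); c=(w['K'],w['t'],w['R']); print(c[1])
print('base back',back(c,[320,141],3)); 
for z in (90,98,101,110): print(z,'front',back(c,[320,256.5],z),'L/R',back(c,[[271.5,208],[369.8,208]],z)[:,0])
for y in (42.5,46,50): print(y,proj(c,[[477.8,y+34,3],[477.8,y-34,101],[477.8,y+34,101]])[:,1])
E
```

```text
[477.50468207 116.91151525 342.34803009]
base back [[477.58559156  74.62650051   3.        ]]
90 front [[477.57711584  -3.26382238  90.        ]] L/R [441.61980071 514.48723276]
98 front [[477.57481953   0.54600606  98.        ]] L/R [442.75743215 513.31480275]
101 front [[477.57395841   1.97469172 101.        ]] L/R [443.18404393 512.87514149]
110 front [[477.57137506   6.26074871 110.        ]] L/R [444.46387929 511.55615772]
42.5 [139.01062147 248.33750592 156.23483624]
46 [135.27807966 243.91385724 151.11629232]
50 [130.9865567  238.81879392 145.21738552]
```

>>> {"fn": "send_rows", "kwargs": {
  "plan": [
    [[0, 0.002, 0.032], [0, 0, 0], 1],
    [[0, 0.004, 0.064], [0, 0, 0], 1],
    [[0, 0.0045, 0.096], [0, 0, 0], 1],
    [[0, 0.0045, 0.125], [0, 0, 0], 1],
    [[0, 0.0045, 0.142], [0, 0, 0], 1]
  ]
}}

```text
clock: 15.58
eef_pos: [475.4, 39.2, 76.5]
tcp_rot: [3.14, 0.005, 0.001]
contact_force: [-0.1, 0.1, 0.5]
opening: 1.002
```

```bash
python3 wv.py c2 oil_filter:477.7,41; python3 go.py 477.7 41 79 0
```

```text
15.58 [475.4  39.2  76.5] [3.14e+00 5.00e-03 1.00e-03] F [-0.1  0.1  0.5] op 1.002
oil_filter 0.58 [207, 155, 244, 220]
  fit [477.79  41.63] 0.231
t 15.68 pos [474.8  39.3  76.7] yaw [3.14e+00 7.00e-03 1.00e-03] F [0.6 0.3 0.5] open 0.996
d(m) [ 0.0028 -0.0017 -0.0024] rv [0.001 0.007 0.001] rows 0.1
[[0.0006, -0.0003, -0.0005], [0.0, 0.001, 0.0]] [[0.0011, -0.0007, -0.0009], [0.001, 0.003, 0.0]] [[0.0017, -0.001, -0.0014], [0.001, 0.004, 0.0]] [[0.0023, -0.0014, -0.0019], [0.001, 0.006, 0.0]] [[0.0028, -0.0017, -0.0024], [0.001, 0.007, 0.001]]
```

View pics/c2.png

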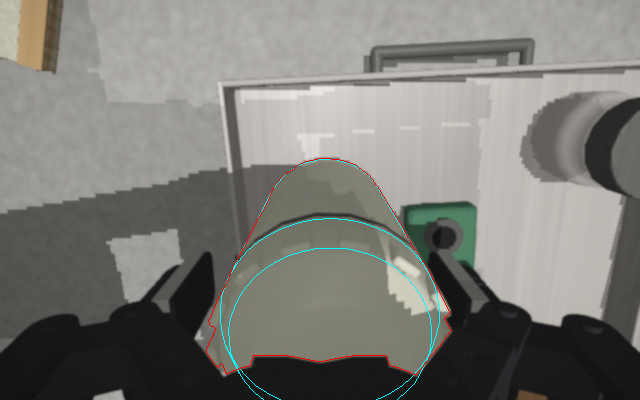

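>>> {"fn": "send_rows", "kwargs": {
  "plan": [
    [[0.0015, -0.001, -0.0015], [0, 0.006, 0], 1],
    [[0.0028, -0.0017, -0.0024], [0, 0.006, 0], 1],
    [[0.0028, -0.0017, -0.0024], [0, 0.006, 0], 1],
    [[0.0028, -0.0017, -0.0024], [0, 0.006, 0], 1],
    [[0.0028, -0.0017, -0.0024], [0, 0.006, 0], 1]
  ]
}}

```text
clock: 16.1
eef_pos: [478.4, 41.0, 80.1]
tcp_rot: [3.14, -0.001, 0.001]
contact_force: [0.6, 0.1, 0.4]
opening: 1.006
```

>>> {"fn": "send_rows", "kwargs": {
  "plan": [
    [[0, 0, 0], [0, 0, 0], -1],
    [[0, 0, 0], [0, 0, 0], -1],
    [[0, 0, 0], [0, 0, 0], -1],
    [[0, 0, 0], [0, 0, 0], -1],
    [[0, 0, 0], [0, 0, 0], -1]
  ],
  "squeeze": 40
}}

```text
clock: 16.52
eef_pos: [478.6, 41.1, 80.9]
tcp_rot: [3.14, -0.002, 0.001]
contact_force: [-2.9, 0.1, 9.6]
opening: 0.783
```

>>> {"fn": "send_rows", "kwargs": {
  "plan": [
    [[0, 0, 0], [0, 0, 0], -1],
    [[0, 0, -0.004], [0, 0, 0], -1],
    [[0, 0, -0.012], [0, 0, 0], -1],
    [[0, 0, -0.025], [0, 0, 0], -1],
    [[0, 0, -0.04], [0, 0, 0], -1]
  ]
}}

```text
clock: 16.93
eef_pos: [477.8, 41.1, 121.1]
tcp_rot: [3.14, 0.0, 0.001]
contact_force: [-0.3, -0.5, -4.1]
opening: 0.781
```

```bash
python3 go.py 521 -298 130 0
```

```text
t 16.93 pos [477.8  41.1 121.1] yaw [3.14e+00 0.00e+00 1.00e-03] F [-0.3 -0.5 -4.1] open 0.781
d(m) [ 0.0428  0.3392 -0.0085] rv [0.001 0.    0.001] rows 8.2
[[0.0086, 0.0678, -0.0017], [0.0, 0.0, 0.0]] [[0.0171, 0.1357, -0.0034], [0.001, 0.0, 0.0]] [[0.0257, 0.2035, -0.0051], [0.001, 0.0, 0.001]] [[0.0342, 0.2714, -0.0068], [0.001, 0.0, 0.001]] [[0.0428, 0.3392, -0.0085], [0.001, 0.0, 0.001]]
```

>>> {"fn": "send_rows", "kwargs": {
  "plan": [
    [[0, 0.01, -0.012], [0, 0, 0], -1],
    [[0, 0.035, -0.022], [0, 0, 0], -1],
    [[0, 0.07, -0.025], [0, 0, 0], -1],
    [[0.001, 0.108, -0.025], [0, 0, 0], -1],
    [[0.004, 0.146, -0.025], [0, 0, 0], -1]
  ]
}}

```text
clock: 17.35
eef_pos: [481.6, -106.0, 147.2]
tcp_rot: [3.14, -0.0, 0.003]
contact_force: [0.8, 1.4, -4.5]
opening: 0.784
```

>>> {"fn": "send_rows", "kwargs": {
  "plan": [
    [[0.01, 0.037, 0], [0, 0, 0], -1],
    [[0.02, 0.075, 0], [0, 0, 0], -1],
    [[0.03, 0.113, 0], [0, 0, 0], -1],
    [[0.037, 0.15, 0.005], [0, 0, 0], -1],
    [[0.039, 0.176, 0.015], [0, 0, 0], -1]
  ]
}}

```text
clock: 17.77
eef_pos: [522.7, -285.7, 134.0]
tcp_rot: [3.138, -0.004, 0.002]
contact_force: [0.7, 0.2, -3.6]
opening: 0.782
```

```bash
python3 go.py 521 -298 81 0
```

```text
t 17.77 pos [ 522.7 -285.7  134. ] yaw [ 3.138e+00 -4.000e-03  2.000e-03] F [ 0.7  0.2 -3.6] open 0.782
d(m) [-0.0019  0.0121  0.0531] rv [ 0.004 -0.004  0.002] rows 1.3
[[-0.0004, 0.0024, 0.0106], [0.001, -0.001, 0.0]] [[-0.0008, 0.0048, 0.0212], [0.002, -0.001, 0.001]] [[-0.0012, 0.0072, 0.0319], [0.002, -0.002, 0.001]] [[-0.0016, 0.0096, 0.0425], [0.003, -0.003, 0.001]] [[-0.0019, 0.0121, 0.0531], [0.004, -0.004, 0.002]]
```

>>> {"fn": "send_rows", "kwargs": {
  "plan": [
    [[-0.001, 0.006, 0.02], [0.003, -0.003, 0], -1],
    [[-0.001, 0.012, 0.035], [0.003, -0.003, 0], -1],
    [[-0.001, 0.012, 0.045], [0.003, -0.003, 0], -1],
    [[-0.001, 0.012, 0.049], [0.003, -0.003, 0], -1],
    [[-0.001, 0.012, 0.051], [0.003, -0.003, 0], -1]
  ]
}}

```text
clock: 18.18
eef_pos: [521.4, -297.1, 82.6]
tcp_rot: [-3.141, 0.001, 0.002]
contact_force: [-0.2, -0.3, -3.8]
opening: 0.779
```

>>> {"fn": "send_rows", "kwargs": {
  "plan": [
    [[0, 0, 0.0005], [0, 0, 0], -1],
    [[0, 0, 0.001], [0, 0, 0], -1],
    [[0, 0, 0.0015], [0, 0, 0], -1],
    [[0, 0, 0.0015], [0, 0, 0], -1],
    [[0, 0, 0.0015], [0, 0, 0], -1]
  ]
}}

```text
clock: 18.6
eef_pos: [521.8, -297.0, 81.7]
tcp_rot: [3.141, -0.0, 0.002]
contact_force: [-0.0, 0.1, -3.8]
opening: 0.782
```

>>> {"fn": "send_rows", "kwargs": {
  "plan": [
    [[0, 0, 0.0005], [0, 0, 0], -1],
    [[0, 0, 0.001], [0, 0, 0], -1],
    [[0, 0, 0.0015], [0, 0, 0], -1],
    [[0, 0, 0.0018], [0, 0, 0], -1],
    [[0, 0, 0.0018], [0, 0, 0], -1]
  ]
}}

```text
clock: 19.02
eef_pos: [522.0, -297.1, 80.9]
tcp_rot: [3.141, -0.001, 0.002]
contact_force: [-2.8, 2.3, 8.3]
opening: 0.775
```

Contact. Release and lift; then head to the bearing.

>>> {"fn": "send_rows", "kwargs": {
  "plan": [
    [[0, 0, -0.0003], [0, 0, 0], -1],
    [[0, 0, -0.0003], [0, 0, 0], 1],
    [[0, 0, -0.0003], [0, 0, 0], 1],
    [[0, 0, -0.0003], [0, 0, 0], 1],
    [[0, 0, -0.0003], [0, 0, 0], 1]
  ]
}}

```text
clock: 19.43
eef_pos: [522.1, -297.2, 81.3]
tcp_rot: [3.141, -0.001, 0.002]
contact_force: [-0.1, 0.8, 0.6]
opening: 1.002
```

>>> {"fn": "send_rows", "kwargs": {
  "plan": [
    [[0, 0, -0.015], [0, 0, 0], 1],
    [[0, 0, -0.04], [0, 0, 0], 1],
    [[0, 0, -0.075], [0, 0, 0], 1],
    [[0, 0, -0.11], [0, 0, 0], 1],
    [[0, 0, -0.14], [0, 0, 0], 1]
  ]
}}

```text
clock: 19.85
eef_pos: [522.2, -297.3, 223.4]
tcp_rot: [3.141, -0.002, 0.002]
contact_force: [0.3, 0.6, -0.0]
opening: 0.998
```

```bash
python3 wv.py c3 oil_filter:521.8,-297; python3 go.py 545 -5 250 0.05
```

```text
19.85 [ 522.2 -297.3  223.4] [ 3.141e+00 -2.000e-03  2.000e-03] F [ 0.3  0.6 -0. ] op 0.998
oil_filter 0.67 [269, 131, 102, 115]
  fit [ 520.85 -298.17] 0.08
t 19.95 pos [ 524.6 -298.7  226.9] yaw [ 3.136e+00 -9.000e-03  2.000e-03] F [ 0.4 -0.6 -0.1] open 0.996
d(m) [ 0.0212 -0.2935 -0.0244] rv [ 0.005 -0.009 -0.048] rows 7.1
[[0.0042, -0.0587, -0.0049], [0.001, -0.002, -0.01]] [[0.0085, -0.1174, -0.0098], [0.002, -0.003, -0.019]] [[0.0127, -0.1761, -0.0147], [0.003, -0.005, -0.029]] [[0.017, -0.2348, -0.0196], [0.004, -0.007, -0.038]] [[0.0212, -0.2935, -0.0244], [0.005, -0.009, -0.048]]
```

View pics/c3.png

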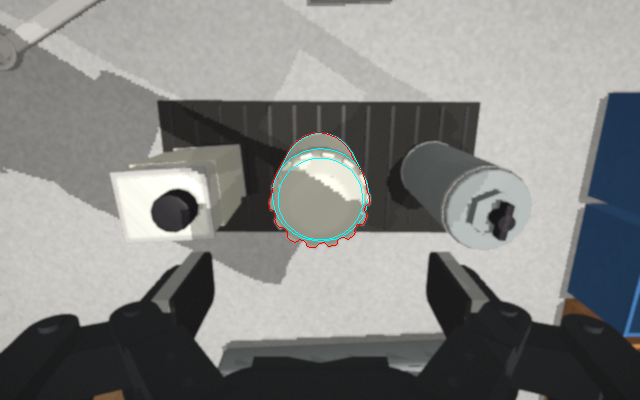

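>>> {"fn": "send_rows", "kwargs": {
  "plan": [
    [[0.002, -0.026, 0], [0.004, -0.008, -0.01], 1],
    [[0.005, -0.064, 0], [0.004, -0.008, -0.02], 1],
    [[0.008, -0.103, 0], [0.004, -0.008, -0.03], 1],
    [[0.01, -0.142, 0], [0.004, -0.008, -0.04], 1],
    [[0.012, -0.18, 0], [0.004, -0.008, -0.048], 1]
  ]
}}

```text
clock: 20.37
eef_pos: [535.7, -117.0, 225.3]
tcp_rot: [3.14, 0.0, 0.05]
contact_force: [1.0, 1.3, 0.5]
opening: 1.0
```

>>> {"fn": "send_rows", "kwargs": {
  "plan": [
    [[0.001, -0.035, 0], [0, 0, 0], 1],
    [[0.002, -0.065, 0], [0, 0, 0], 1],
    [[0.003, -0.09, 0], [0, 0, 0], 1],
    [[0.003, -0.102, 0], [0, 0, 0], 1],
    [[0.003, -0.105, 0], [0, 0, 0], 1]
  ]
}}

```text
clock: 20.78
eef_pos: [533.1, -10.2, 224.6]
tcp_rot: [3.141, 0.001, 0.052]
contact_force: [-0.1, -0.0, -0.3]
opening: 1.001
```

```bash
python3 - <<'E'
from h import *
c=cam('wrist'); s=status.sense(); im=viewer.grab_frame('wrist')
print(round(s['clock'],2),s['eef_pos'].round(1),s['tcp_rot'].round(3))
np.savez('d1.npz',im=im,K=c[0],t=c[1],R=c[2])
rs=viewer.cut_out('bearing','wrist'); print([(round(r['p'],2),r['extent']) for r in rs])
x,y,w,h=[int(v) for v in rs[0]['extent']]; print(x,y,w,h)
cr=im[y-15:y+h+15,x-30:x+w+30,::-1]; f=600/cr.shape[0]; f=min(f,800/cr.shape[1]); print('scale',f,'orig',x-30,y-15)
cv2.imwrite('pics/d1z.png',cv2.resize(cr,None,fx=f,fy=f,interpolation=cv2.INTER_CUBIC)); cv2.imwrite('pics/d1.png',im[:,:,::-1])
E
```

```text
20.78 [533.1 -10.2 224.6] [3.141e+00 1.000e-03 5.200e-02]
[(0.83, [309.8, 106.0, 46.8, 133.3])]
309 106 46 133
scale 3.6809815950920246 orig 279 91
```

View pics/d1z.png

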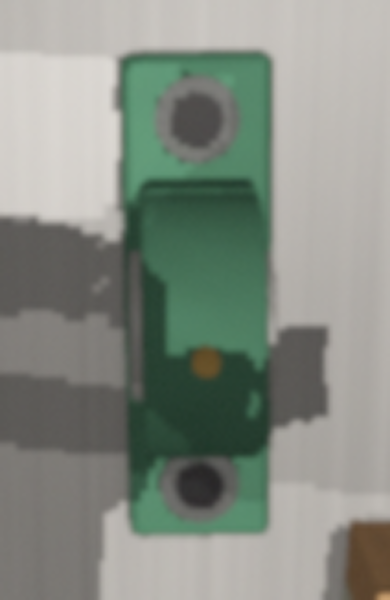

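View pics/d1.png

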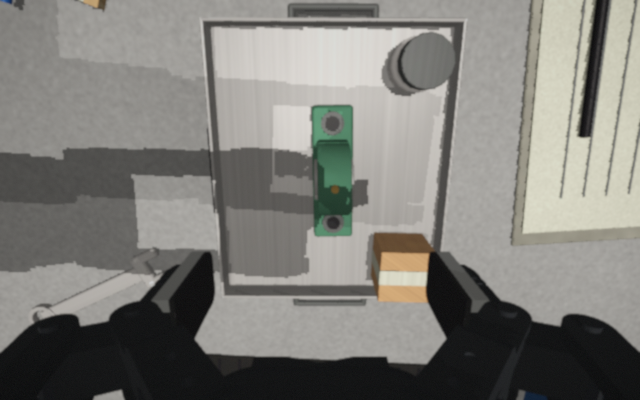

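```bash
python3 - <<'E'
from h import *
w=np.load('d1.npz'); c=(w['K'],w['t'],w['R'])
f=3.68098; q=np.array([(124,54),(271,54),(267.5,531),(133,531),(198,120),(199,486)]); uv=(q+.5)/f-.5+[279,91]
P=back(c,uv,17); print(P.round(1).tolist())
ctr=P[:4].mean(0); print('ctr',ctr, 'holes mid',P[4:].mean(0))
d=(P[0]+P[1]-P[2]-P[3])/2; print('len',np.linalg.norm(d),'yaw',np.arctan2(-d[0],d[1])); d=P[4]-P[5]; print('holes',np.linalg.norm(d),np.arctan2(-d[0],d[1]))
print('nipple',back(c,(np.array([206,362])+.5)/f-.5+[279,91],73))
# tray rim corners
uv=[[202,20],[466,19],[223,296]]
print(back(c,uv,25).round(1))
E
python3 go.py 540 -8 43 0.05
```

```text
[[522.4, 49.6, 17.0], [558.0, 51.5, 17.0], [566.5, -72.2, 17.0], [530.5, -74.1, 17.0], [541.3, 34.9, 17.0], [547.4, -60.4, 17.0]]
ctr [544.34912879 -11.30221922  17.        ] holes mid [544.33111306 -12.76519043  17.        ]
len 123.97413490899314 yaw 0.06690420410166767
holes 95.4439142049622 0.06384548690857395
nipple [[544.0085095 -11.7029345  73.       ]]
[[ 429.3  112.9   25. ]
 [ 644.9  124.8   25. ]
 [ 440.8 -142.    25. ]]
t 20.88 pos [533.4 -12.  224.8] yaw [3.14e+00 1.00e-03 5.10e-02] F [ 0.5 -0.8 -0.3] open 0.999
d(m) [ 0.0069 -0.0039  0.1818] rv [0.001 0.001 0.001] rows 4.4
[[0.0014, -0.0008, 0.0364], [0.0, 0.0, 0.0]] [[0.0028, -0.0016, 0.0727], [0.001, 0.0, 0.0]] [[0.0042, -0.0024, 0.1091], [0.001, 0.0, 0.001]] [[0.0055, -0.0032, 0.1454], [0.001, 0.0, 0.001]] [[0.0069, -0.0039, 0.1818], [0.001, 0.001, 0.001]]
```

>>> {"fn": "send_rows", "kwargs": {
  "plan": [
    [[0.004, 0, 0.036], [0, 0, -0.005], 1],
    [[0.008, 0, 0.072], [0, 0, -0.01], 1],
    [[0.011, 0, 0.108], [0, 0, -0.014], 1],
    [[0.011, 0, 0.14], [0, 0, -0.014], 1],
    [[0.011, 0, 0.155], [0, 0, -0.014], 1]
  ]
}}

```text
clock: 21.3
eef_pos: [542.3, -13.4, 65.9]
tcp_rot: [3.14, 0.005, 0.064]
contact_force: [-0.9, 0.3, 0.1]
opening: 1.002
```

```bash
python3 - <<'E'
from h import *
c=cam('wrist'); s=status.sense(); im=viewer.grab_frame('wrist')
print(round(s['clock'],2),s['eef_pos'].round(1),s['tcp_rot'].round(3))
np.savez('d2.npz',im=im,K=c[0],t=c[1],R=c[2]); cv2.imwrite('pics/d2.png',im[:,:,::-1])
a=0.065;R=np.array([[np.cos(a),-np.sin(a)],[np.sin(a),np.cos(a)]])
q=np.array([[-19,63.5],[19,63.5],[-19,-63.5],[19,-63.5]])@R.T+[544.3,-11.6]; print(proj(c,np.c_[q,np.full(4,17)]).round(1).tolist())
E
python3 go.py 544.3 -11.6 43 0.065
```

```text
21.3 [542.3 -13.4  65.9] [3.14  0.005 0.064]
[[284.8, 104.8], [367.4, 104.7], [291.4, 339.8], [359.6, 339.9]]
t 21.35 pos [541.3 -13.4  64.6] yaw [3.141 0.008 0.064] F [-1.1 -0.1 -2.4] open 0.997
d(m) [ 0.0032 -0.0016  0.0216] rv [ 0.001  0.008 -0.001] rows 0.5
[[0.0006, -0.0003, 0.0043], [0.0, 0.002, -0.0]] [[0.0013, -0.0006, 0.0086], [0.0, 0.003, -0.001]] [[0.0019, -0.001, 0.0129], [0.001, 0.005, -0.001]] [[0.0026, -0.0013, 0.0172], [0.001, 0.006, -0.001]] [[0.0032, -0.0016, 0.0216], [0.001, 0.008, -0.001]]
```

View pics/d2.png

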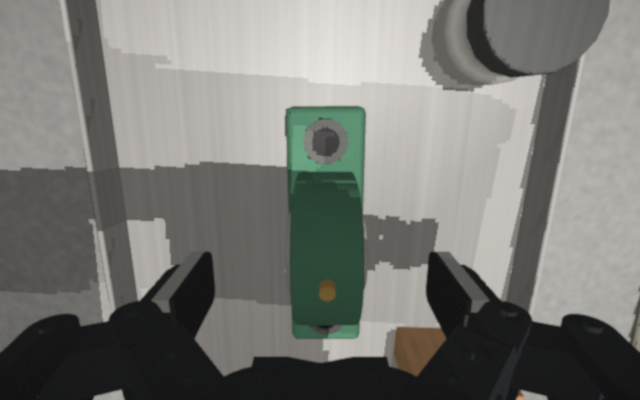

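>>> {"fn": "send_rows", "kwargs": {
  "plan": [
    [[0.002, -0.001, 0.005], [0, 0.007, 0], 1],
    [[0.0032, -0.0016, 0.01], [0, 0.007, 0], 1],
    [[0.0032, -0.0016, 0.015], [0, 0.007, 0], 1],
    [[0.0032, -0.0016, 0.019], [0, 0.007, 0], 1],
    [[0.0032, -0.0016, 0.0215], [0, 0.007, 0], 1]
  ]
}}

```text
clock: 21.77
eef_pos: [544.8, -11.7, 43.4]
tcp_rot: [3.14, -0.001, 0.064]
contact_force: [-0.5, 0.7, 0.7]
opening: 0.997
```

```bash
python3 go.py 544.3 -11.6 43 0.065
```

```text
t 21.77 pos [544.8 -11.7  43.4] yaw [ 3.14e+00 -1.00e-03  6.40e-02] F [-0.5  0.7  0.7] open 0.997
d(m) [-0.0005 -0.0002  0.0004] rv [ 0.001 -0.001 -0.001] rows 0.0
[[-0.0001, -0.0, 0.0001], [0.0, -0.0, -0.0]] [[-0.0002, -0.0001, 0.0002], [0.0, -0.0, -0.001]] [[-0.0003, -0.0001, 0.0003], [0.001, -0.0, -0.001]] [[-0.0004, -0.0001, 0.0003], [0.001, -0.001, -0.001]] [[-0.0005, -0.0002, 0.0004], [0.001, -0.001, -0.001]]
```

>>> {"fn": "send_rows", "kwargs": {
  "plan": [
    [[0, 0, 0], [0, 0, 0], -1],
    [[0, 0, 0], [0, 0, 0], -1],
    [[0, 0, 0], [0, 0, 0], -1],
    [[0, 0, 0], [0, 0, 0], -1],
    [[0, 0, 0], [0, 0, 0], -1]
  ],
  "squeeze": 70
}}

```text
clock: 22.18
eef_pos: [544.9, -11.7, 44.0]
tcp_rot: [3.14, -0.001, 0.064]
contact_force: [-1.2, -0.8, 4.9]
opening: 0.384
```

>>> {"fn": "send_rows", "kwargs": {
  "plan": [
    [[0, 0, 0], [0, 0, 0], -1],
    [[0, 0, 0], [0, 0, 0], -1],
    [[0, 0, -0.004], [0, 0, 0], -1],
    [[0, 0, -0.012], [0, 0, 0], -1],
    [[0, 0, -0.022], [0, 0, 0], -1]
  ]
}}

```text
clock: 22.6
eef_pos: [544.1, -11.6, 66.0]
tcp_rot: [3.14, 0.001, 0.064]
contact_force: [-0.7, 0.2, -5.5]
opening: 0.384
```

```bash
python3 - <<'E'
from h import *
c=cam('wrist'); s=status.sense(); im=viewer.grab_frame('wrist')
print(round(s['clock'],2),s['eef_pos'].round(1),s['tcp_rot'].round(3),s['contact_force'].round(1),s['wrist_torque'].round(2))
cv2.imwrite('pics/d3.png',im[:,:,::-1])
E
python3 go.py 566 269 110 0.0
```

```text
22.6 [544.1 -11.6  66. ] [3.14e+00 1.00e-03 6.40e-02] [-0.7  0.2 -5.5] [ 0.02 -0.01 -0.02]
t 22.65 pos [545.6 -11.7  68.3] yaw [ 3.14e+00 -2.00e-03  6.40e-02] F [ 1.7 -1.1 -2.6] open 0.379
d(m) [ 0.0384 -0.2787 -0.042 ] rv [ 0.001 -0.002  0.064] rows 6.8
[[0.0077, -0.0557, -0.0084], [0.0, -0.0, 0.013]] [[0.0153, -0.1115, -0.0168], [0.001, -0.001, 0.026]] [[0.023, -0.1672, -0.0252], [0.001, -0.001, 0.038]] [[0.0307, -0.223, -0.0336], [0.001, -0.002, 0.051]] [[0.0384, -0.2787, -0.042], [0.001, -0.002, 0.064]]
```

View pics/d3.png

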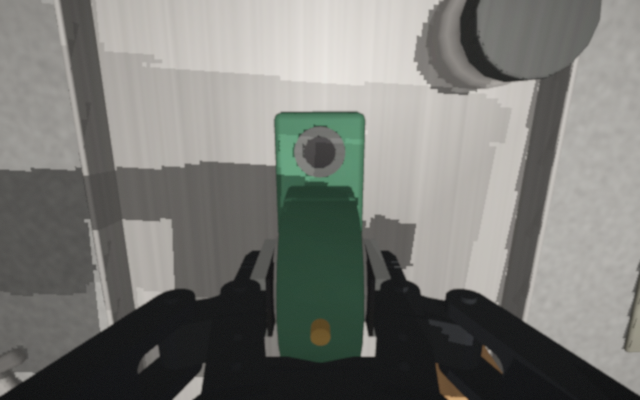

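>>> {"fn": "send_rows", "kwargs": {
  "plan": [
    [[0, 0, -0.025], [0, 0, 0], -1],
    [[0, -0.005, -0.05], [0, 0, 0.01], -1],
    [[0, -0.025, -0.065], [0, 0, 0.02], -1],
    [[0.001, -0.055, -0.067], [0, 0, 0.04], -1],
    [[0.003, -0.09, -0.067], [0, 0, 0.064], -1]
  ]
}}

```text
clock: 23.07
eef_pos: [543.7, 78.4, 137.5]
tcp_rot: [3.141, -0.006, -0.003]
contact_force: [0.1, 1.4, -5.4]
opening: 0.378
```

>>> {"fn": "send_rows", "kwargs": {
  "plan": [
    [[0.003, -0.036, 0], [0, 0, 0], -1],
    [[0.006, -0.072, 0], [0, 0, 0], -1],
    [[0.009, -0.108, 0], [0, 0, 0], -1],
    [[0.014, -0.138, 0], [0, 0, 0], -1],
    [[0.016, -0.15, 0], [0, 0, 0], -1]
  ]
}}

```text
clock: 23.48
eef_pos: [560.8, 232.4, 138.3]
tcp_rot: [-3.141, -0.008, -0.001]
contact_force: [0.3, 1.0, -5.0]
opening: 0.383
```

```bash
python3 - <<'E'
from h import *
c=cam('wrist'); s=status.sense(); im=viewer.grab_frame('wrist')
print(round(s['clock'],2),s['eef_pos'].round(1),s['tcp_rot'].round(3),s['contact_force'].round(1),s['wrist_torque'].round(2))
ov=im[:,:,::-1].copy()
from sil import box
for (x,y,a) in [(540,269,0)]:
    for z,w,h in [(18,160,190)]:
        q=box(x,y,a,w,h,z,z)[:4]; cv2.polylines(ov,[np.round(proj(c,q)).astype(np.int32)],True,(0,0,255),1)
    q=[[x-24.5,y-95,18],[x-24.5,y+95,18]]; cv2.polylines(ov,[np.round(proj(c,q)).astype(np.int32)],False,(0,255,255),1)
np.savez('d4.npz',im=im,K=c[0],t=c[1],R=c[2])
cv2.imwrite('pics/d4.png',ov)
E
python3 go.py 567 269 45 0.0
```

```text
23.48 [560.8 232.4 138.3] [-3.141e+00 -8.000e-03 -1.000e-03] [ 0.3  1.  -5. ] [ 0.   -0.   -0.04]
t 23.53 pos [561.1 232.9 138.3] yaw [-3.14e+00 -8.00e-03 -1.00e-03] F [ 1.9  2.4 -5. ] open 0.383
d(m) [ 0.0051 -0.036   0.0934] rv [-0.001 -0.008 -0.001] rows 2.4
[[0.001, -0.0072, 0.0187], [-0.0, -0.002, -0.0]] [[0.002, -0.0144, 0.0373], [-0.0, -0.003, -0.0]] [[0.0031, -0.0216, 0.056], [-0.001, -0.005, -0.001]] [[0.0041, -0.0288, 0.0747], [-0.001, -0.007, -0.001]] [[0.0051, -0.036, 0.0934], [-0.001, -0.008, -0.001]]
```

View pics/d4.png

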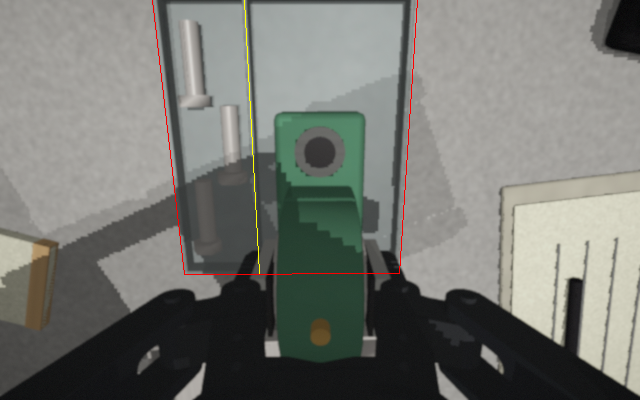

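>>> {"fn": "send_rows", "kwargs": {
  "plan": [
    [[0.002, -0.015, 0.005], [0, -0.007, 0], -1],
    [[0.005, -0.032, 0.02], [0, -0.007, 0], -1],
    [[0.006, -0.037, 0.045], [0, -0.007, 0], -1],
    [[0.006, -0.037, 0.067], [0, -0.007, 0], -1],
    [[0.006, -0.037, 0.082], [0, -0.007, 0], -1]
  ]
}}

```text
clock: 23.95
eef_pos: [566.9, 269.4, 54.7]
tcp_rot: [-3.141, 0.0, -0.0]
contact_force: [-0.3, 0.1, -5.9]
opening: 0.381
```

```bash
python3 - <<'E'
from h import *
s=status.sense(); im=viewer.grab_frame('wrist'); cv2.imwrite('pics/d5.png',im[:,:,::-1])
E
python3 go.py 567 270 44 0.0
```

```text
t 24.0 pos [565.6 268.5  52.2] yaw [ 3.14e+00  3.00e-03 -1.00e-03] F [-1.1 -0.7 -8. ] open 0.381
d(m) [ 0.0015 -0.0015  0.0082] rv [ 0.001  0.003 -0.001] rows 0.2
[[0.0003, -0.0003, 0.0016], [0.0, 0.001, -0.0]] [[0.0006, -0.0006, 0.0033], [0.001, 0.001, -0.0]] [[0.0009, -0.0009, 0.0049], [0.001, 0.002, -0.0]] [[0.0012, -0.0012, 0.0066], [0.001, 0.003, -0.0]] [[0.0015, -0.0015, 0.0082], [0.001, 0.003, -0.001]]
```

View pics/d5.png

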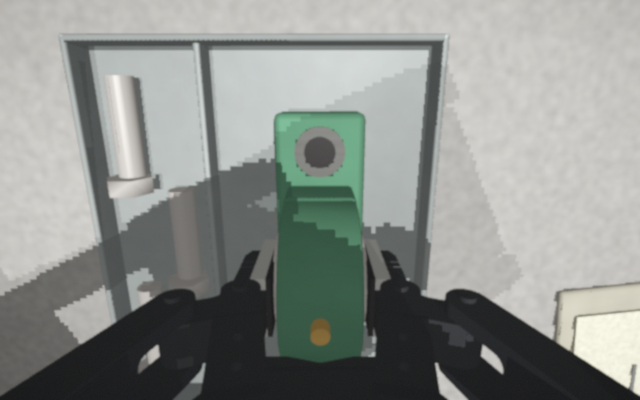

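>>> {"fn": "send_rows", "kwargs": {
  "plan": [
    [[0.001, -0.001, 0.003], [0, 0.003, 0], -1],
    [[0.001, -0.001, 0.005], [0, 0.003, 0], -1],
    [[0.001, -0.001, 0.0065], [0, 0.003, 0], -1],
    [[0.001, -0.001, 0.0075], [0, 0.003, 0], -1],
    [[0.001, -0.001, 0.008], [0, 0.003, 0], -1]
  ]
}}

```text
clock: 24.42
eef_pos: [567.1, 269.6, 45.2]
tcp_rot: [3.141, -0.001, -0.001]
contact_force: [-0.2, -0.2, -4.5]
opening: 0.388
```

>>> {"fn": "send_rows", "kwargs": {
  "plan": [
    [[0, 0, 0.0005], [0, 0, 0], -1],
    [[0, 0, 0.001], [0, 0, 0], -1],
    [[0, 0, 0.0012], [0, 0, 0], -1],
    [[0, 0, 0.0012], [0, 0, 0], -1],
    [[0, 0, 0.0012], [0, 0, 0], -1]
  ]
}}

```text
clock: 24.83
eef_pos: [567.2, 269.7, 44.1]
tcp_rot: [3.141, -0.001, -0.001]
contact_force: [-0.5, 1.0, -4.0]
opening: 0.384
```

>>> {"fn": "send_rows", "kwargs": {
  "plan": [
    [[0, 0, 0.0005], [0, 0, 0], -1],
    [[0, 0, 0.001], [0, 0, 0], -1],
    [[0, 0, 0.0012], [0, 0, 0], -1],
    [[0, 0, 0.0012], [0, 0, 0], -1],
    [[0, 0, 0.0012], [0, 0, 0], -1]
  ]
}}

```text
clock: 25.25
eef_pos: [567.2, 269.7, 44.1]
tcp_rot: [3.141, -0.001, -0.001]
contact_force: [-4.5, -2.4, 8.5]
opening: 0.387
```

>>> {"fn": "send_rows", "kwargs": {
  "plan": [
    [[0, 0, -0.0003], [0, 0, 0], -0.1],
    [[0, 0, -0.0003], [0, 0, 0], 0.3],
    [[0, 0, -0.0003], [0, 0, 0], 0.5],
    [[0, 0, -0.0003], [0, 0, 0], 0.5],
    [[0, 0, -0.0003], [0, 0, 0], 0.5]
  ]
}}

```text
clock: 25.67
eef_pos: [567.4, 269.8, 44.3]
tcp_rot: [3.141, -0.001, -0.001]
contact_force: [0.4, 0.1, -0.5]
opening: 0.748
```

>>> {"fn": "send_rows", "kwargs": {
  "plan": [
    [[0, 0, -0.015], [0, 0, 0], 0.5],
    [[0, 0, -0.04], [0, 0, 0], 0.6],
    [[0, 0, -0.075], [0, 0, 0], 1],
    [[0, 0, -0.115], [0, 0, 0], 1],
    [[0, 0, -0.155], [0, 0, 0], 1]
  ]
}}

```text
clock: 26.08
eef_pos: [566.6, 269.6, 200.4]
tcp_rot: [3.141, -0.0, -0.001]
contact_force: [0.6, 0.7, -0.0]
opening: 0.997
```

```bash
python3 - <<'E'
from h import *
s=status.sense(); im=viewer.grab_frame('wrist'); cv2.imwrite('pics/d6.png',im[:,:,::-1])
E
python3 go.py 522 -297 220 0.0
```

```text
t 26.13 pos [570.5 271.4 209.3] yaw [-3.138e+00 -1.100e-02 -1.000e-03] F [1.9 2.5 6.5] open 1.002
d(m) [-0.0479  0.5684 -0.0134] rv [-0.004 -0.011 -0.001] rows 13.7
[[-0.0096, 0.1137, -0.0027], [-0.001, -0.002, -0.0]] [[-0.0192, 0.2274, -0.0054], [-0.002, -0.004, -0.0]] [[-0.0287, 0.341, -0.0081], [-0.002, -0.006, -0.0]] [[-0.0383, 0.4547, -0.0107], [-0.003, -0.009, -0.001]] [[-0.0479, 0.5684, -0.0134], [-0.004, -0.011, -0.001]]
```

View pics/d6.png

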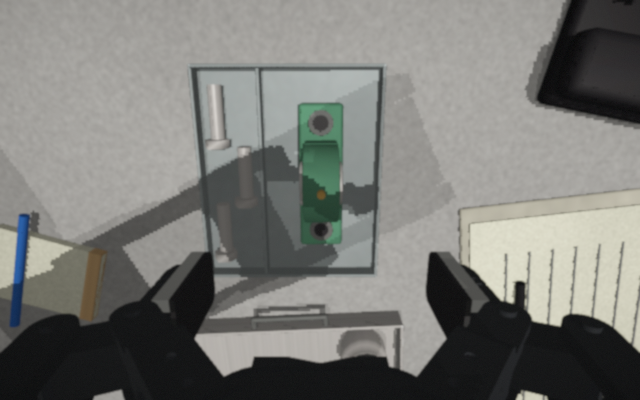

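>>> {"fn": "send_rows", "kwargs": {
  "plan": [
    [[-0.002, 0.025, -0.003], [0, -0.01, 0], 1],
    [[-0.005, 0.065, -0.006], [0, -0.01, 0], 1],
    [[-0.009, 0.106, -0.01], [0, -0.01, 0], 1],
    [[-0.013, 0.147, -0.012], [0, -0.01, 0], 1],
    [[-0.016, 0.188, -0.013], [0, -0.01, 0], 1]
  ]
}}

```text
clock: 26.55
eef_pos: [553.8, 81.9, 221.7]
tcp_rot: [-3.138, -0.001, 0.0]
contact_force: [1.4, -0.3, 0.3]
opening: 1.001
```

>>> {"fn": "send_rows", "kwargs": {
  "plan": [
    [[-0.003, 0.041, 0], [0, 0, 0], 1],
    [[-0.006, 0.082, 0], [0, 0, 0], 1],
    [[-0.009, 0.123, 0], [0, 0, 0], 1],
    [[-0.012, 0.164, 0], [0, 0, 0], 1],
    [[-0.015, 0.205, 0], [0, 0, 0], 1]
  ]
}}

```text
clock: 26.97
eef_pos: [538.3, -125.1, 220.8]
tcp_rot: [-3.138, -0.002, 0.0]
contact_force: [1.2, -0.3, -1.1]
opening: 1.002
```

```bash
python3 go.py 522 -297 220 0.0
```

```text
t 26.97 pos [ 538.3 -125.1  220.8] yaw [-3.138e+00 -2.000e-03  0.000e+00] F [ 1.2 -0.3 -1.1] open 1.002
d(m) [-1.630e-02  1.719e-01  1.000e-04] rv [-0.004 -0.002  0.   ] rows 4.1
[[-0.0033, 0.0344, 0.0], [-0.001, -0.0, 0.0]] [[-0.0065, 0.0688, 0.0], [-0.002, -0.001, 0.0]] [[-0.0098, 0.1031, 0.0], [-0.002, -0.001, 0.0]] [[-0.0131, 0.1375, 0.0], [-0.003, -0.002, 0.0]] [[-0.0163, 0.1719, 0.0001], [-0.004, -0.002, 0.0]]
```

>>> {"fn": "send_rows", "kwargs": {
  "plan": [
    [[-0.004, 0.04, 0], [-0.004, -0.002, 0], 1],
    [[-0.008, 0.08, 0], [-0.004, -0.002, 0], 1],
    [[-0.011, 0.118, 0], [-0.004, -0.002, 0], 1],
    [[-0.014, 0.15, 0], [-0.004, -0.002, 0], 1],
    [[-0.0163, 0.1715, 0], [-0.004, -0.002, 0], 1]
  ]
}}

```text
clock: 27.38
eef_pos: [521.5, -299.8, 219.9]
tcp_rot: [3.141, -0.0, -0.001]
contact_force: [-0.2, 0.2, -0.3]
opening: 1.0
```

>>> {"fn": "send_rows", "kwargs": {
  "plan": [
    [[0, 0, 0.025], [0, 0, 0], 1],
    [[0, 0, 0.055], [0, 0, 0], 1],
    [[0, 0, 0.085], [0, 0, 0], 1],
    [[0, 0, 0.11], [0, 0, 0], 1],
    [[0, 0, 0.125], [0, 0, 0], 1]
  ]
}}

```text
clock: 27.8
eef_pos: [520.1, -299.3, 91.8]
tcp_rot: [-3.141, 0.002, -0.002]
contact_force: [-1.2, 0.9, 0.8]
opening: 1.002
```

```bash
python3 wv.py e1 oil_filter:521.8,-297.2;python3 go.py 522 -297.2 81.3 0.0
```

```text
27.8 [ 520.1 -299.3   91.8] [-3.141e+00  2.000e-03 -2.000e-03] F [-1.2  0.9  0.8] op 1.002
oil_filter 0.66 [216, 152, 217, 215]
  fit [ 521.18 -296.29] 0.146
t 27.9 pos [ 519.7 -298.9   91.8] yaw [-3.14e+00  4.00e-03 -2.00e-03] F [0.1 0.  0.8] open 0.998
d(m) [ 0.0024 -0.0017  0.0105] rv [-0.002  0.004 -0.002] rows 0.3
[[0.0005, -0.0003, 0.0021], [-0.0, 0.001, -0.0]] [[0.0009, -0.0007, 0.0042], [-0.001, 0.002, -0.001]] [[0.0014, -0.001, 0.0063], [-0.001, 0.003, -0.001]] [[0.0019, -0.0014, 0.0084], [-0.001, 0.003, -0.001]] [[0.0024, -0.0017, 0.0105], [-0.002, 0.004, -0.002]]
```

View pics/e1.png

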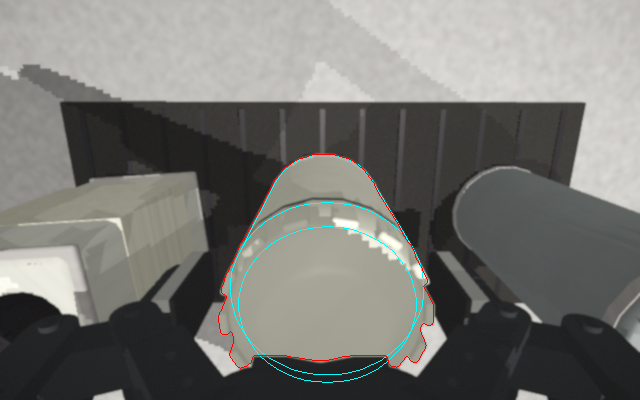

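>>> {"fn": "send_rows", "kwargs": {
  "plan": [
    [[0.001, -0.001, 0.005], [0, 0.003, -0.002], 1],
    [[0.002, -0.0015, 0.01], [0, 0.003, -0.002], 1],
    [[0.002, -0.0015, 0.0105], [0, 0.003, -0.002], 1],
    [[0.002, -0.0015, 0.0105], [0, 0.003, -0.002], 1],
    [[0.002, -0.0015, 0.0105], [0, 0.003, -0.002], 1]
  ]
}}

```text
clock: 28.32
eef_pos: [522.1, -297.6, 82.1]
tcp_rot: [-3.141, 0.0, 0.001]
contact_force: [-0.6, -0.6, -0.2]
opening: 1.0
```

>>> {"fn": "send_rows", "kwargs": {
  "plan": [
    [[0, 0, 0], [0, 0, 0], -1],
    [[0, 0, 0], [0, 0, 0], -1],
    [[0, 0, 0], [0, 0, 0], -1],
    [[0, 0, 0], [0, 0, 0], -1],
    [[0, 0, 0], [0, 0, 0], -1]
  ],
  "squeeze": 40
}}

```text
clock: 28.73
eef_pos: [522.4, -297.9, 83.0]
tcp_rot: [-3.141, -0.001, 0.001]
contact_force: [-2.0, 0.8, 6.3]
opening: 0.782
```

>>> {"fn": "send_rows", "kwargs": {
  "plan": [
    [[0, 0, 0], [0, 0, 0], -1],
    [[0, 0, -0.004], [0, 0, 0], -1],
    [[0, 0, -0.014], [0, 0, 0], -1],
    [[0, 0, -0.034], [0, 0, 0], -1],
    [[0, 0, -0.06], [0, 0, 0], -1]
  ]
}}

```text
clock: 29.15
eef_pos: [521.1, -297.2, 142.5]
tcp_rot: [-3.139, 0.003, 0.001]
contact_force: [0.3, -0.8, -3.8]
opening: 0.786
```

```bash
python3 go.py 478.2 41.1 140 0.0
```

```text
t 29.15 pos [ 521.1 -297.2  142.5] yaw [-3.139e+00  3.000e-03  1.000e-03] F [ 0.3 -0.8 -3.8] open 0.786
d(m) [-0.0427 -0.3383  0.0034] rv [-0.002  0.003  0.001] rows 8.2
[[-0.0085, -0.0677, 0.0007], [-0.0, 0.001, 0.0]] [[-0.0171, -0.1353, 0.0014], [-0.001, 0.001, 0.0]] [[-0.0256, -0.203, 0.002], [-0.001, 0.002, 0.0]] [[-0.0342, -0.2706, 0.0027], [-0.002, 0.002, 0.0]] [[-0.0427, -0.3383, 0.0034], [-0.002, 0.003, 0.001]]
```

>>> {"fn": "send_rows", "kwargs": {
  "plan": [
    [[0, -0.015, 0], [0, 0.003, 0], -1],
    [[-0.001, -0.045, 0], [0, 0.003, 0], -1],
    [[-0.008, -0.082, 0], [0, 0.003, 0], -1],
    [[-0.018, -0.12, 0], [0, 0.003, 0], -1],
    [[-0.028, -0.158, 0], [0, 0.003, 0], -1]
  ]
}}

```text
clock: 29.57
eef_pos: [491.9, -137.2, 142.6]
tcp_rot: [-3.139, -0.0, -0.0]
contact_force: [0.1, -0.2, -3.8]
opening: 0.782
```

>>> {"fn": "send_rows", "kwargs": {
  "plan": [
    [[-0.008, -0.038, 0], [0, 0, 0], -1],
    [[-0.015, -0.076, 0], [0, 0, 0], -1],
    [[-0.015, -0.114, 0], [0, 0, 0], -1],
    [[-0.015, -0.148, 0], [0, 0, 0], -1],
    [[-0.015, -0.17, 0.004], [0, 0, 0], -1]
  ]
}}

```text
clock: 29.98
eef_pos: [476.1, 36.1, 139.5]
tcp_rot: [-3.138, -0.001, 0.001]
contact_force: [0.4, -1.0, -3.5]
opening: 0.783
```

```bash
python3 go.py 478.2 40.4 84 0.0
```

```text
t 29.98 pos [476.1  36.1 139.5] yaw [-3.138e+00 -1.000e-03  1.000e-03] F [ 0.4 -1.  -3.5] open 0.783
d(m) [ 0.0021 -0.0041  0.0556] rv [-0.004 -0.001  0.001] rows 1.3
[[0.0004, -0.0008, 0.0111], [-0.001, -0.0, 0.0]] [[0.0008, -0.0016, 0.0222], [-0.001, -0.0, 0.0]] [[0.0013, -0.0025, 0.0333], [-0.002, -0.0, 0.0]] [[0.0017, -0.0033, 0.0444], [-0.003, -0.001, 0.001]] [[0.0021, -0.0041, 0.0556], [-0.004, -0.001, 0.001]]
```

>>> {"fn": "send_rows", "kwargs": {
  "plan": [
    [[0.002, -0.004, 0.015], [-0.003, -0.001, 0], -1],
    [[0.002, -0.004, 0.03], [-0.003, -0.001, 0], -1],
    [[0.002, -0.004, 0.043], [-0.003, -0.001, 0], -1],
    [[0.002, -0.004, 0.05], [-0.003, -0.001, 0], -1],
    [[0.002, -0.004, 0.052], [-0.003, -0.001, 0], -1]
  ]
}}

```text
clock: 30.4
eef_pos: [476.8, 40.6, 86.4]
tcp_rot: [-3.141, 0.003, 0.001]
contact_force: [0.5, -0.1, -3.4]
opening: 0.781
```

```bash
python3 wv.py e2 oil_filter:477.8,41;python3 go.py 478.2 40.4 84 0.0
```

```text
30.4 [476.8  40.6  86.4] [-3.141e+00  3.000e-03  1.000e-03] F [ 0.5 -0.1 -3.4] op 0.781
oil_filter 0.68 [208, 159, 223, 206]
  fit [475.76  41.96] 0.178
t 30.5 pos [477.7  40.3  87.4] yaw [-3.141e+00  1.000e-03  1.000e-03] F [ 1.2 -0.7 -2.7] open 0.777
d(m) [ 0.0005 -0.0001  0.0034] rv [-0.001  0.001  0.001] rows 0.1
[[0.0001, -0.0, 0.0007], [-0.0, 0.0, 0.0]] [[0.0002, -0.0, 0.0014], [-0.0, 0.0, 0.0]] [[0.0003, -0.0, 0.002], [-0.0, 0.001, 0.0]] [[0.0004, -0.0001, 0.0027], [-0.001, 0.001, 0.0]] [[0.0005, -0.0001, 0.0034], [-0.001, 0.001, 0.001]]
```

View pics/e2.png

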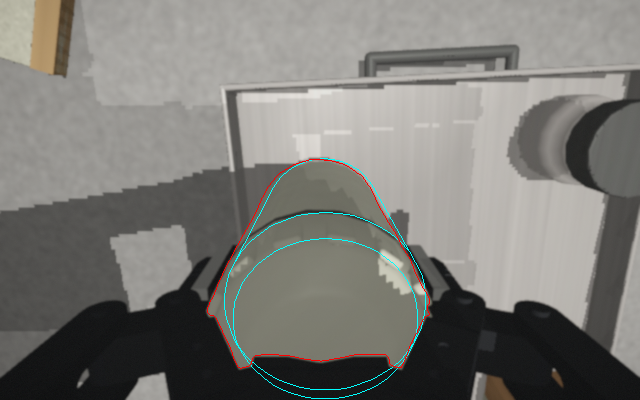

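>>> {"fn": "send_rows", "kwargs": {
  "plan": [
    [[0.0005, 0, 0.001], [0, 0, 0], -1],
    [[0.0005, 0, 0.002], [0, 0, 0], -1],
    [[0.0005, 0, 0.003], [0, 0, 0], -1],
    [[0.0005, 0, 0.0038], [0, 0, 0], -1],
    [[0.0005, 0, 0.0038], [0, 0, 0], -1]
  ]
}}

```text
clock: 30.92
eef_pos: [478.3, 40.3, 83.7]
tcp_rot: [-3.141, 0.001, 0.0]
contact_force: [0.1, -0.8, -4.1]
opening: 0.781
```

>>> {"fn": "send_rows", "kwargs": {
  "plan": [
    [[0, 0, 0.0005], [0, 0, 0], -1],
    [[0, 0, 0.001], [0, 0, 0], -1],
    [[0, 0, 0.0015], [0, 0, 0], -1],
    [[0, 0, 0.0015], [0, 0, 0], -1],
    [[0, 0, 0.0015], [0, 0, 0], -1]
  ]
}}

```text
clock: 31.33
eef_pos: [478.4, 40.2, 83.0]
tcp_rot: [-3.141, 0.001, 0.0]
contact_force: [-4.9, -0.7, 9.7]
opening: 0.783
```

>>> {"fn": "send_rows", "kwargs": {
  "plan": [
    [[0, 0, -0.0005], [0, 0, 0], -1],
    [[0, 0, -0.0005], [0, 0, 0], 1],
    [[0, 0, -0.0005], [0, 0, 0], 1],
    [[0, 0, -0.0005], [0, 0, 0], 1],
    [[0, 0, -0.0005], [0, 0, 0], 1]
  ]
}}

```text
clock: 31.75
eef_pos: [478.6, 40.2, 83.5]
tcp_rot: [-3.141, 0.0, 0.0]
contact_force: [0.2, 0.1, -0.0]
opening: 1.005
```

>>> {"fn": "send_rows", "kwargs": {
  "plan": [
    [[0, 0, -0.015], [0, 0, 0], 1],
    [[0, 0, -0.04], [0, 0, 0], 1],
    [[0, 0, -0.075], [0, 0, 0], 1],
    [[0, 0, -0.11], [0, 0, 0], 1],
    [[0, 0, -0.14], [0, 0, 0], 1]
  ]
}}

```text
clock: 32.17
eef_pos: [478.7, 40.2, 225.6]
tcp_rot: [-3.141, -0.0, 0.0]
contact_force: [1.1, 0.2, 1.3]
opening: 0.999
```

```bash
python3 wv.py e3 oil_filter:477.8,41;python3 go.py 416.3 -300.4 220 0.058
python3 - <<'E'
from h import *
w=np.load('e3.npz'); c=(w['K'],w['t'],w['R']); print(c[1])
print(proj(c,[[477.8,75,3]]))
E
```

```text
32.17 [478.7  40.2 225.6] [-3.141 -0.     0.   ] F [1.1 0.2 1.3] op 0.999
oil_filter 0.65 [271, 134, 99, 112]
oil_filter 0.6 [434, 92, 77, 58]
  fit [477.03  39.82] 0.066
t 32.27 pos [481.5  40.4 228.3] yaw [-3.14  -0.008  0.   ] F [1.2 0.2 0.3] open 0.998
d(m) [-0.0654  0.3408  0.0073] rv [-0.001 -0.008 -0.058] rows 8.3
[[-0.0131, 0.0682, 0.0015], [-0.0, -0.002, -0.012]] [[-0.0261, 0.1363, 0.0029], [-0.0, -0.003, -0.023]] [[-0.0392, 0.2045, 0.0044], [-0.001, -0.005, -0.035]] [[-0.0523, 0.2726, 0.0058], [-0.001, -0.007, -0.046]] [[-0.0654, 0.3408, 0.0073], [-0.001, -0.008, -0.058]] 
[478.00355938 109.81130775 346.38861472]
[[319.57363618 132.74821414]]
```

View pics/e3.png

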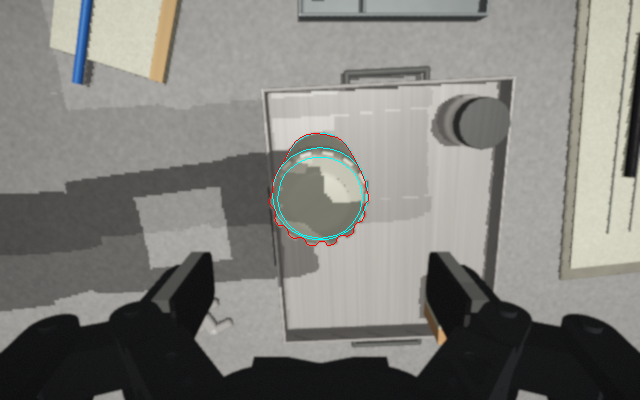

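>>> {"fn": "send_rows", "kwargs": {
  "plan": [
    [[-0.005, 0.025, 0], [0, -0.007, -0.01], 1],
    [[-0.012, 0.064, 0], [0, -0.007, -0.02], 1],
    [[-0.02, 0.103, 0], [0, -0.007, -0.03], 1],
    [[-0.027, 0.143, 0], [0, -0.007, -0.045], 1],
    [[-0.035, 0.183, 0], [0, -0.007, -0.058], 1]
  ]
}}

```text
clock: 32.68
eef_pos: [445.8, -144.0, 227.2]
tcp_rot: [-3.14, -0.001, 0.06]
contact_force: [1.0, -0.1, 0.5]
opening: 0.994
```

```bash
python3 go.py 416.3 -300.4 200 0.058
```

```text
t 32.68 pos [ 445.8 -144.   227.2] yaw [-3.14e+00 -1.00e-03  6.00e-02] F [ 1.  -0.1  0.5] open 0.994
d(m) [-0.0388  0.1543  0.0269] rv [-0.001 -0.001  0.002] rows 3.9
[[-0.0078, 0.0309, 0.0054], [-0.0, -0.0, 0.0]] [[-0.0155, 0.0617, 0.0108], [-0.001, -0.0, 0.001]] [[-0.0233, 0.0926, 0.0162], [-0.001, -0.001, 0.001]] [[-0.031, 0.1235, 0.0215], [-0.001, -0.001, 0.001]] [[-0.0388, 0.1543, 0.0269], [-0.001, -0.001, 0.002]]
```

>>> {"fn": "send_rows", "kwargs": {
  "plan": [
    [[-0.01, 0.038, 0], [0, 0, 0.002], 1],
    [[-0.019, 0.076, 0.005], [0, 0, 0.002], 1],
    [[-0.028, 0.112, 0.01], [0, 0, 0.002], 1],
    [[-0.036, 0.142, 0.02], [0, 0, 0.002], 1],
    [[-0.0388, 0.154, 0.027], [0, 0, 0.002], 1]
  ]
}}

```text
clock: 33.1
eef_pos: [415.1, -303.3, 198.7]
tcp_rot: [-3.141, -0.0, 0.056]
contact_force: [-0.1, -0.2, -1.5]
opening: 1.0
```

>>> {"fn": "send_rows", "kwargs": {
  "plan": [
    [[0, 0, 0.02], [0, 0, 0], 1],
    [[0, 0, 0.045], [0, 0, 0], 1],
    [[0, 0, 0.07], [0, 0, 0], 1],
    [[0, 0, 0.088], [0, 0, 0], 1],
    [[0, 0, 0.098], [0, 0, 0], 1]
  ]
}}

```text
clock: 33.52
eef_pos: [413.8, -301.9, 97.9]
tcp_rot: [-3.138, 0.003, 0.056]
contact_force: [-0.7, 0.6, 0.1]
opening: 1.002
```

```bash
python3 wv.py g1 tin:415.8,-300.2,0.058;python3 go.py 416.3 -300.4 94 0.058
```

```text
33.52 [ 413.8 -301.9   97.9] [-3.138e+00  3.000e-03  5.600e-02] F [-0.7  0.6  0.1] op 1.002
tin 0.65 [227, 166, 201, 203]
  fit [ 4.1562e+02 -2.9848e+02  6.0000e-02] 0.092
t 33.62 pos [ 414.1 -302.1   98.8] yaw [-3.138e+00  3.000e-03  5.600e-02] F [-0.4  0.  -0. ] open 1.001
d(m) [ 0.0023 -0.0015  0.0048] rv [-0.003  0.003 -0.002] rows 0.1
[[0.0005, -0.0003, 0.001], [-0.001, 0.001, -0.0]] [[0.0009, -0.0006, 0.0019], [-0.001, 0.001, -0.001]] [[0.0014, -0.0009, 0.0029], [-0.002, 0.002, -0.001]] [[0.0018, -0.0012, 0.0038], [-0.003, 0.002, -0.002]] [[0.0023, -0.0015, 0.0048], [-0.003, 0.003, -0.002]]
```

View pics/g1.png

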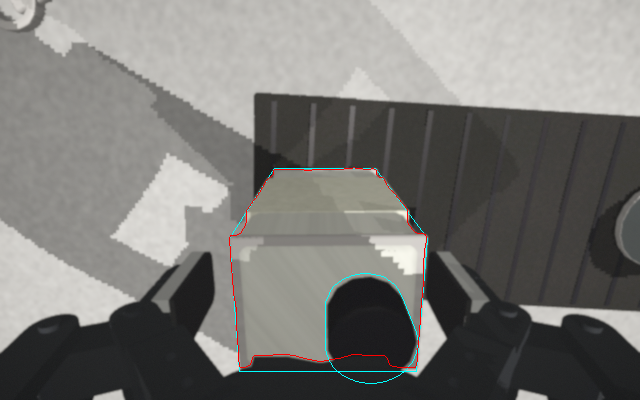

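>>> {"fn": "send_rows", "kwargs": {
  "plan": [
    [[0.001, -0.0008, 0.002], [-0.003, 0.003, -0.002], 1],
    [[0.0023, -0.0015, 0.0048], [-0.003, 0.003, -0.002], 1],
    [[0.0023, -0.0015, 0.0048], [-0.003, 0.003, -0.002], 1],
    [[0.0023, -0.0015, 0.0048], [-0.003, 0.003, -0.002], 1],
    [[0.0023, -0.0015, 0.0048], [-0.003, 0.003, -0.002], 1]
  ]
}}

```text
clock: 34.03
eef_pos: [416.7, -300.6, 94.7]
tcp_rot: [3.141, -0.001, 0.058]
contact_force: [0.2, -0.1, -0.2]
opening: 1.0
```

>>> {"fn": "send_rows", "kwargs": {
  "plan": [
    [[0, 0, 0], [0, 0, 0], -1],
    [[0, 0, 0], [0, 0, 0], -1],
    [[0, 0, 0], [0, 0, 0], -1],
    [[0, 0, 0], [0, 0, 0], -1],
    [[0, 0, 0], [0, 0, 0], -1]
  ]
}}

```text
clock: 34.45
eef_pos: [416.9, -300.9, 95.2]
tcp_rot: [3.141, -0.002, 0.058]
contact_force: [-1.2, 0.3, 3.8]
opening: 0.718
```

>>> {"fn": "send_rows", "kwargs": {
  "plan": [
    [[0, 0, 0], [0, 0, 0], -1],
    [[0, 0, -0.004], [0, 0, 0], -1],
    [[0, 0, -0.014], [0, 0, 0], -1],
    [[0, 0, -0.034], [0, 0, 0], -1],
    [[0, 0, -0.06], [0, 0, 0], -1]
  ]
}}

```text
clock: 34.87
eef_pos: [415.6, -300.0, 155.0]
tcp_rot: [-3.14, 0.001, 0.058]
contact_force: [0.8, -0.1, -3.9]
opening: 0.72
```

```bash
python3 go.py 482.2 -64.6 155 0.058
```

```text
t 34.87 pos [ 415.6 -300.   155. ] yaw [-3.14e+00  1.00e-03  5.80e-02] F [ 0.8 -0.1 -3.9] open 0.72
d(m) [ 8.020e-02 -2.311e-01  2.000e-04] rv [-0.001  0.001  0.   ] rows 5.9
[[0.016, -0.0462, 0.0], [-0.0, 0.0, 0.0]] [[0.0321, -0.0924, 0.0001], [-0.001, 0.0, 0.0]] [[0.0481, -0.1387, 0.0001], [-0.001, 0.001, 0.0]] [[0.0641, -0.1849, 0.0002], [-0.001, 0.001, 0.0]] [[0.0802, -0.2311, 0.0002], [-0.001, 0.001, 0.0]]
```

>>> {"fn": "send_rows", "kwargs": {
  "plan": [
    [[0.006, -0.018, 0], [0, 0, 0], -1],
    [[0.017, -0.05, 0], [0, 0, 0], -1],
    [[0.029, -0.085, 0], [0, 0, 0], -1],
    [[0.042, -0.121, 0], [0, 0, 0], -1],
    [[0.054, -0.156, 0], [0, 0, 0], -1]
  ]
}}

```text
clock: 35.28
eef_pos: [460.6, -139.6, 155.9]
tcp_rot: [-3.14, 0.0, 0.057]
contact_force: [0.8, -0.2, -3.4]
opening: 0.72
```

>>> {"fn": "send_rows", "kwargs": {
  "plan": [
    [[0.011, -0.032, 0], [0, 0, 0], -1],
    [[0.02, -0.056, 0], [0, 0, 0], -1],
    [[0.024, -0.069, 0.008], [0, 0, 0], -1],
    [[0.025, -0.072, 0.022], [0, 0, 0], -1],
    [[0.025, -0.072, 0.038], [0, 0, 0], -1]
  ]
}}

```text
clock: 35.7
eef_pos: [482.5, -64.9, 118.9]
tcp_rot: [-3.141, -0.002, 0.059]
contact_force: [-0.2, 0.2, -4.5]
opening: 0.724
```

```bash
python3 go.py 481.9 -65.1 97 0.058
```

```text
t 35.7 pos [482.5 -64.9 118.9] yaw [-3.141e+00 -2.000e-03  5.900e-02] F [-0.2  0.2 -4.5] open 0.724
d(m) [-0.0006  0.0001  0.0219] rv [-0.001 -0.002  0.001] rows 0.5
[[-0.0001, 0.0, 0.0044], [-0.0, -0.0, 0.0]] [[-0.0003, 0.0001, 0.0088], [-0.0, -0.001, 0.0]] [[-0.0004, 0.0001, 0.0131], [-0.001, -0.001, 0.001]] [[-0.0005, 0.0001, 0.0175], [-0.001, -0.002, 0.001]] [[-0.0006, 0.0001, 0.0219], [-0.001, -0.002, 0.001]]
```

>>> {"fn": "send_rows", "kwargs": {
  "plan": [
    [[-0.0005, 0, 0.009], [0, -0.002, 0.001], -1],
    [[-0.0005, 0, 0.016], [0, -0.002, 0.001], -1],
    [[-0.0005, 0, 0.02], [0, -0.002, 0.001], -1],
    [[-0.0005, 0, 0.0215], [0, -0.002, 0.001], -1],
    [[-0.0005, 0, 0.0225], [0, -0.002, 0.001], -1]
  ]
}}

```text
clock: 36.12
eef_pos: [482.2, -65.2, 96.6]
tcp_rot: [-3.141, -0.0, 0.058]
contact_force: [-0.2, 0.1, -3.0]
opening: 0.718
```

```bash
python3 wv.py g2 tin:481.5,-64.4,0.058;python3 go.py 481.9 -65.1 95.2 0.058
```

```text
36.12 [482.2 -65.2  96.6] [-3.141 -0.     0.058] F [-0.2  0.1 -3. ] op 0.718
tin 0.89 [219, 171, 204, 196]
  fit [ 4.8108e+02 -5.9580e+01  5.0000e-02] 0.144
t 36.22 pos [482.3 -65.2  96.8] yaw [-3.141 -0.     0.058] F [-0.5 -0.8 -3.5] open 0.721
d(m) [-0.0004 -0.0001  0.0016] rv [-0.001 -0.    -0.   ] rows 0.0
[[-0.0001, -0.0, 0.0003], [-0.0, -0.0, -0.0]] [[-0.0002, -0.0001, 0.0006], [-0.0, -0.0, -0.0]] [[-0.0002, -0.0001, 0.0009], [-0.0, -0.0, -0.0]] [[-0.0003, -0.0001, 0.0012], [-0.001, -0.0, -0.0]] [[-0.0004, -0.0001, 0.0016], [-0.001, -0.0, -0.0]]
```

View pics/g2.png

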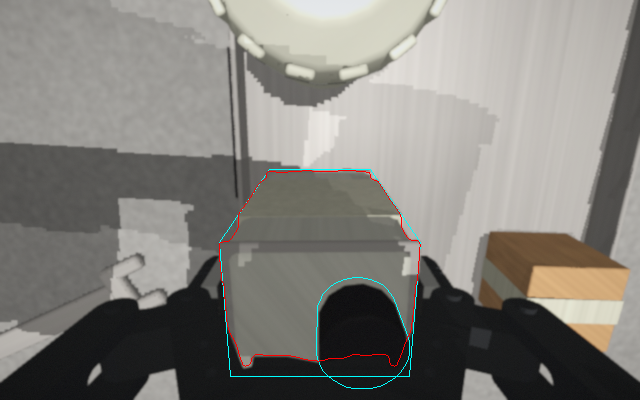

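>>> {"fn": "send_rows", "kwargs": {
  "plan": [
    [[-0.0004, 0, 0.0005], [0, 0, 0], -1],
    [[-0.0004, 0, 0.001], [0, 0, 0], -1],
    [[-0.0004, 0, 0.0015], [0, 0, 0], -1],
    [[-0.0004, 0, 0.002], [0, 0, 0], -1],
    [[-0.0004, 0, 0.0024], [0, 0, 0], -1]
  ]
}}

```text
clock: 36.63
eef_pos: [482.1, -65.3, 95.2]
tcp_rot: [-3.141, -0.001, 0.058]
contact_force: [-5.7, 0.7, 15.5]
opening: 0.719
```

>>> {"fn": "send_rows", "kwargs": {
  "plan": [
    [[0, 0, -0.0006], [0, 0, 0], -1],
    [[0, 0, -0.0006], [0, 0, 0], 1],
    [[0, 0, -0.0006], [0, 0, 0], 1],
    [[0, 0, -0.0006], [0, 0, 0], 1],
    [[0, 0, -0.0006], [0, 0, 0], 1]
  ]
}}

```text
clock: 37.05
eef_pos: [482.2, -65.3, 95.8]
tcp_rot: [-3.141, -0.001, 0.058]
contact_force: [0.4, 0.2, 0.1]
opening: 0.999
```

>>> {"fn": "send_rows", "kwargs": {
  "plan": [
    [[0, 0, -0.015], [0, 0, 0], 1],
    [[0, 0, -0.04], [0, 0, 0], 1],
    [[0, 0, -0.075], [0, 0, 0], 1],
    [[0, 0, -0.11], [0, 0, 0], 1],
    [[0, 0, -0.14], [0, 0, 0], 1]
  ]
}}

```text
clock: 37.47
eef_pos: [482.1, -65.4, 237.9]
tcp_rot: [-3.141, -0.002, 0.058]
contact_force: [0.1, -0.2, 0.6]
opening: 1.002
```

```bash
python3 wv.py g3 tin:481.3,-64.3,0.058 oil_filter:477.8,41;python3 go.py 627.6 -298.3 230 0.0
```

```text
37.47 [482.1 -65.4 237.9] [-3.141e+00 -2.000e-03  5.800e-02] F [ 0.1 -0.2  0.6] op 1.002
tin 0.95 [274, 140, 91, 89]
  fit [ 4.8063e+02 -6.3970e+01  6.0000e-02] 0.026
oil_filter 0.83 [270, 0, 105, 91]
  fit [477.22  41.47] 0.039
t 37.62 pos [483.6 -65.6 238.2] yaw [ 3.141 -0.006  0.058] F [ 0.2 -0.6 -0.6] open 1.002
d(m) [0.1303 0.2406 0.009 ] rv [ 0.    -0.006  0.058] rows 6.6
[[0.0261, 0.0481, 0.0018], [0.0, -0.001, 0.012]] [[0.0521, 0.0963, 0.0036], [0.0, -0.002, 0.023]] [[0.0782, 0.1444, 0.0054], [0.0, -0.004, 0.035]] [[0.1042, 0.1925, 0.0072], [0.0, -0.005, 0.046]] [[0.1303, 0.2406, 0.009], [0.0, -0.006, 0.058]]
```

View pics/g3.png

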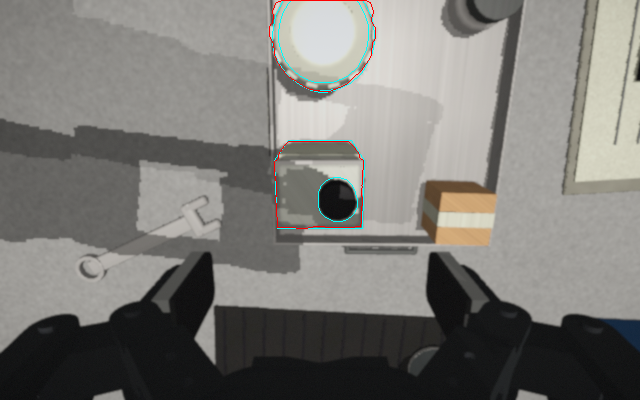

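>>> {"fn": "send_rows", "kwargs": {
  "plan": [
    [[0.013, 0.023, 0], [0, -0.005, 0.01], 1],
    [[0.032, 0.058, 0], [0, -0.005, 0.02], 1],
    [[0.05, 0.093, 0], [0, -0.005, 0.035], 1],
    [[0.069, 0.128, 0], [0, -0.005, 0.05], 1],
    [[0.087, 0.162, 0], [0, -0.005, 0.058], 1]
  ]
}}

```text
clock: 38.03
eef_pos: [580.0, -223.8, 237.0]
tcp_rot: [-3.141, 0.001, -0.001]
contact_force: [0.4, 0.5, -0.5]
opening: 1.002
```

```bash
python3 go.py 627.6 -298.3 210 0.0
```

```text
t 38.03 pos [ 580.  -223.8  237. ] yaw [-3.141e+00  1.000e-03 -1.000e-03] F [ 0.4  0.5 -0.5] open 1.002
d(m) [0.0477 0.0745 0.0269] rv [-0.001  0.001 -0.001] rows 2.2
[[0.0095, 0.0149, 0.0054], [-0.0, 0.0, -0.0]] [[0.0191, 0.0298, 0.0108], [-0.0, 0.0, -0.0]] [[0.0286, 0.0447, 0.0161], [-0.0, 0.0, -0.001]] [[0.0382, 0.0596, 0.0215], [-0.001, 0.001, -0.001]] [[0.0477, 0.0745, 0.0269], [-0.001, 0.001, -0.001]]
```

>>> {"fn": "send_rows", "kwargs": {
  "plan": [
    [[0.018, 0.028, 0.005], [0, 0, 0], 1],
    [[0.034, 0.053, 0.01], [0, 0, 0], 1],
    [[0.045, 0.07, 0.018], [0, 0, 0], 1],
    [[0.0477, 0.0745, 0.024], [0, 0, 0], 1],
    [[0.0477, 0.0745, 0.027], [0, 0, 0], 1]
  ]
}}

```text
clock: 38.45
eef_pos: [626.8, -298.9, 206.6]
tcp_rot: [-3.139, 0.004, -0.002]
contact_force: [-0.1, -0.5, -0.3]
opening: 0.997
```

>>> {"fn": "send_rows", "kwargs": {
  "plan": [
    [[0, 0, 0.02], [0, 0, 0], 1],
    [[0, 0, 0.045], [0, 0, 0], 1],
    [[0, 0, 0.07], [0, 0, 0], 1],
    [[0, 0, 0.085], [0, 0, 0], 1],
    [[0, 0, 0.092], [0, 0, 0], 1]
  ]
}}

```text
clock: 38.87
eef_pos: [624.0, -296.4, 111.4]
tcp_rot: [-3.137, 0.009, -0.001]
contact_force: [-1.1, 0.7, -0.2]
opening: 1.003
```

```bash
python3 wv.py k1 fuel_filter:627.2,-298.5;python3 go.py 627.6 -298.3 113 0.0
```

```text
38.87 [ 624.  -296.4  111.4] [-3.137e+00  9.000e-03 -1.000e-03] F [-1.1  0.7 -0.2] op 1.003
fuel_filter 0.8 [248, 163, 169, 203]
  fit [ 627.65 -297.38] 0.087
t 38.97 pos [ 625.  -297.1  113. ] yaw [-3.138e+00  7.000e-03 -1.000e-03] F [ 0.4 -0.1 -0.2] open 1.0
d(m) [0.0026 0.0012 0.    ] rv [-0.004  0.007 -0.001] rows 0.1
[[0.0005, 0.0002, 0.0], [-0.001, 0.001, -0.0]] [[0.001, 0.0005, 0.0], [-0.002, 0.003, -0.001]] [[0.0016, 0.0007, 0.0], [-0.002, 0.004, -0.001]] [[0.0021, 0.001, 0.0], [-0.003, 0.006, -0.001]] [[0.0026, 0.0012, 0.0], [-0.004, 0.007, -0.001]]
```

View pics/k1.png

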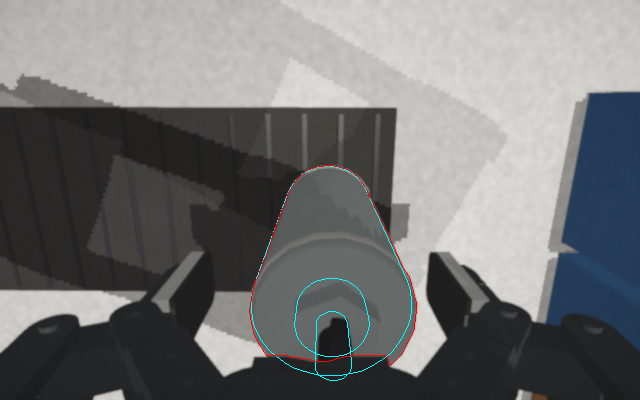

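>>> {"fn": "send_rows", "kwargs": {
  "plan": [
    [[0.0015, 0.0006, 0], [-0.004, 0.007, 0], 1],
    [[0.0026, 0.0012, 0], [-0.004, 0.007, 0], 1],
    [[0.0026, 0.0012, 0], [-0.004, 0.007, 0], 1],
    [[0.0026, 0.0012, 0], [-0.004, 0.007, 0], 1],
    [[0.0026, 0.0012, 0], [-0.004, 0.007, 0], 1]
  ]
}}

```text
clock: 39.38
eef_pos: [627.9, -298.5, 113.9]
tcp_rot: [3.141, -0.001, -0.002]
contact_force: [-0.2, 0.0, 0.9]
opening: 0.998
```

>>> {"fn": "send_rows", "kwargs": {
  "plan": [
    [[0, 0, 0], [0, 0, 0], -1],
    [[0, 0, 0], [0, 0, 0], -1],
    [[0, 0, 0], [0, 0, 0], -1],
    [[0, 0, 0], [0, 0, 0], -1],
    [[0, 0, 0], [0, 0, 0], -1]
  ]
}}

```text
clock: 39.8
eef_pos: [628.3, -298.7, 114.4]
tcp_rot: [3.141, -0.002, -0.002]
contact_force: [-0.6, -0.2, 5.9]
opening: 0.642
```

>>> {"fn": "send_rows", "kwargs": {
  "plan": [
    [[0, 0, 0], [0, 0, 0], -1],
    [[0, 0, -0.004], [0, 0, 0], -1],
    [[0, 0, -0.014], [0, 0, 0], -1],
    [[0, 0, -0.04], [0, 0, 0], -1],
    [[0, 0, -0.07], [0, 0, 0], -1]
  ]
}}

```text
clock: 40.22
eef_pos: [626.6, -297.9, 183.3]
tcp_rot: [-3.14, 0.003, -0.002]
contact_force: [1.2, -0.6, -2.4]
opening: 0.641
```

```bash
python3 go.py 606.2 -5.5 205 0.0
```

```text
t 40.22 pos [ 626.6 -297.9  183.3] yaw [-3.14e+00  3.00e-03 -2.00e-03] F [ 1.2 -0.6 -2.4] open 0.641
d(m) [-0.021  -0.2924 -0.0214] rv [-0.001  0.003 -0.002] rows 7.0
[[-0.0042, -0.0585, -0.0043], [-0.0, 0.001, -0.0]] [[-0.0084, -0.117, -0.0085], [-0.0, 0.001, -0.001]] [[-0.0126, -0.1754, -0.0128], [-0.001, 0.002, -0.001]] [[-0.0168, -0.2339, -0.0171], [-0.001, 0.002, -0.001]] [[-0.021, -0.2924, -0.0214], [-0.001, 0.003, -0.002]]
```

>>> {"fn": "send_rows", "kwargs": {
  "plan": [
    [[-0.001, -0.015, -0.01], [0, 0.003, 0], -1],
    [[-0.004, -0.048, -0.015], [0, 0.003, 0], -1],
    [[-0.006, -0.085, -0.018], [0, 0.003, 0], -1],
    [[-0.009, -0.123, -0.018], [0, 0.003, 0], -1],
    [[-0.012, -0.16, -0.018], [0, 0.003, 0], -1]
  ]
}}

```text
clock: 40.63
eef_pos: [614.1, -135.9, 201.7]
tcp_rot: [-3.14, -0.0, -0.002]
contact_force: [0.8, 0.2, -3.6]
opening: 0.643
```

>>> {"fn": "send_rows", "kwargs": {
  "plan": [
    [[-0.003, -0.036, 0], [0, 0, 0], -1],
    [[-0.005, -0.07, 0], [0, 0, 0], -1],
    [[-0.007, -0.1, 0], [0, 0, 0], -1],
    [[-0.009, -0.122, 0], [0, 0, 0], -1],
    [[-0.009, -0.13, 0.004], [0, 0, 0], -1]
  ]
}}

```text
clock: 41.05
eef_pos: [604.7, -2.3, 198.6]
tcp_rot: [-3.139, -0.0, -0.0]
contact_force: [0.2, -0.8, -2.3]
opening: 0.642
```

```bash
python3 go.py 606.2 -5.9 116 0.0
```

```text
t 41.05 pos [604.7  -2.3 198.6] yaw [-3.139 -0.    -0.   ] F [ 0.2 -0.8 -2.3] open 0.642
d(m) [0.0015 0.0038 0.0825] rv [-0.003 -0.    -0.   ] rows 2.0
[[0.0003, 0.0008, 0.0165], [-0.001, -0.0, -0.0]] [[0.0006, 0.0015, 0.033], [-0.001, -0.0, -0.0]] [[0.0009, 0.0023, 0.0495], [-0.002, -0.0, -0.0]] [[0.0012, 0.0031, 0.066], [-0.002, -0.0, -0.0]] [[0.0015, 0.0038, 0.0825], [-0.003, -0.0, -0.0]]
```

>>> {"fn": "send_rows", "kwargs": {
  "plan": [
    [[0.001, 0.002, 0.02], [-0.003, 0, 0], -1],
    [[0.0015, 0.0038, 0.045], [-0.003, 0, 0], -1],
    [[0.0015, 0.0038, 0.065], [-0.003, 0, 0], -1],
    [[0.0015, 0.0038, 0.076], [-0.003, 0, 0], -1],
    [[0.0015, 0.0038, 0.079], [-0.003, 0, 0], -1]
  ]
}}

```text
clock: 41.47
eef_pos: [604.6, -6.0, 117.3]
tcp_rot: [3.141, 0.004, -0.0]
contact_force: [0.1, 0.3, -3.1]
opening: 0.642
```

```bash
python3 wv.py k2 fuel_filter:606,-5.5; python3 go.py 606.2 -5.9 115 0.0
```

```text
41.47 [604.6  -6.  117.3] [ 3.141  0.004 -0.   ] F [ 0.1  0.3 -3.1] op 0.642
fuel_filter 0.81 [241, 158, 160, 204]
  fit [603.48  -6.51] 0.068
t 41.57 pos [605.9  -6.1 119.2] yaw [ 3.141e+00  1.000e-03 -0.000e+00] F [ 0.5  0.1 -2.8] open 0.641
d(m) [ 0.0003 -0.0002  0.0042] rv [ 0.     0.001 -0.   ] rows 0.1
[[0.0001, -0.0, 0.0008], [0.0, 0.0, -0.0]] [[0.0001, -0.0001, 0.0017], [0.0, 0.0, -0.0]] [[0.0002, -0.0001, 0.0025], [0.0, 0.0, -0.0]] [[0.0002, -0.0001, 0.0034], [0.0, 0.001, -0.0]] [[0.0003, -0.0002, 0.0042], [0.0, 0.001, -0.0]]
```

View pics/k2.png

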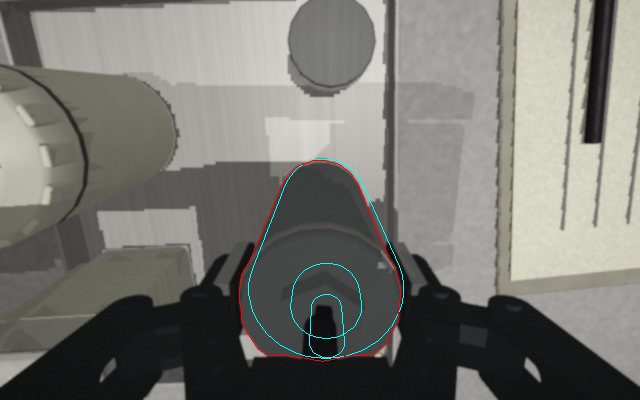

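>>> {"fn": "send_rows", "kwargs": {
  "plan": [
    [[0.0005, 0, 0.001], [0, 0, 0], -1],
    [[0.0006, 0, 0.002], [0, 0, 0], -1],
    [[0.0006, 0, 0.003], [0, 0, 0], -1],
    [[0.0006, 0, 0.004], [0, 0, 0], -1],
    [[0.0006, 0, 0.0045], [0, 0, 0], -1]
  ]
}}

```text
clock: 41.98
eef_pos: [606.7, -6.1, 115.1]
tcp_rot: [3.141, 0.0, -0.0]
contact_force: [0.2, 0.2, -2.5]
opening: 0.641
```

>>> {"fn": "send_rows", "kwargs": {
  "plan": [
    [[0, 0, 0.0005], [0, 0, 0], -1],
    [[0, 0, 0.001], [0, 0, 0], -1],
    [[0, 0, 0.0012], [0, 0, 0], -1],
    [[0, 0, 0.0012], [0, 0, 0], -1],
    [[0, 0, 0.0012], [0, 0, 0], -1]
  ]
}}

```text
clock: 42.4
eef_pos: [607.0, -6.0, 114.3]
tcp_rot: [3.141, -0.0, -0.0]
contact_force: [-1.5, -0.4, 4.2]
opening: 0.645
```

>>> {"fn": "send_rows", "kwargs": {
  "plan": [
    [[-0.0003, 0, -0.0003], [0, 0, 0], -1],
    [[-0.0003, 0, -0.0003], [0, 0, 0], 1],
    [[-0.0003, 0, -0.0003], [0, 0, 0], 1],
    [[-0.0003, 0, -0.0003], [0, 0, 0], 1],
    [[-0.0003, 0, -0.0003], [0, 0, 0], 1]
  ]
}}

```text
clock: 42.82
eef_pos: [606.7, -6.1, 114.6]
tcp_rot: [3.141, -0.001, -0.0]
contact_force: [0.6, 0.1, -0.1]
opening: 1.005
```

>>> {"fn": "send_rows", "kwargs": {
  "plan": [
    [[0, 0, -0.015], [0, 0, 0], 1],
    [[0, 0, -0.04], [0, 0, 0], 1],
    [[0, 0, -0.075], [0, 0, 0], 1],
    [[0, 0, -0.11], [0, 0, 0], 1],
    [[0, 0, -0.14], [0, 0, 0], 1]
  ]
}}

```text
clock: 43.23
eef_pos: [606.8, -6.0, 256.8]
tcp_rot: [3.141, -0.002, -0.0]
contact_force: [0.9, -0.3, 0.5]
opening: 0.998
```

```bash
python3 wv.py k3 fuel_filter:606.3,-5.8 tin:481.3,-64.3,0.06; python3 go.py 535 84 426 0.0
```

```text
43.23 [606.8  -6.  256.8] [ 3.141e+00 -2.000e-03 -0.000e+00] F [ 0.9 -0.3  0.5] op 0.998
fuel_filter 0.56 [280, 136, 77, 91]
  fit [605.94  -6.  ] 0.024
tin 0.82 [119, 191, 120, 98]
  fit [ 4.8108e+02 -6.3030e+01  9.0000e-02] 0.227
t 43.38 pos [608.2  -6.1 257.5] yaw [ 3.141 -0.006 -0.   ] F [ 0.2 -0.  -0.9] open 0.998
d(m) [-0.0722 -0.0899 -0.169 ] rv [ 0.    -0.006 -0.   ] rows 4.9
[[-0.0144, -0.018, -0.0338], [0.0, -0.001, -0.0]] [[-0.0289, -0.036, -0.0676], [0.0, -0.002, -0.0]] [[-0.0433, -0.054, -0.1014], [0.0, -0.004, -0.0]] [[-0.0577, -0.072, -0.1352], [0.0, -0.005, -0.0]] [[-0.0722, -0.0899, -0.169], [0.0, -0.006, -0.0]]
```

View pics/k3.png

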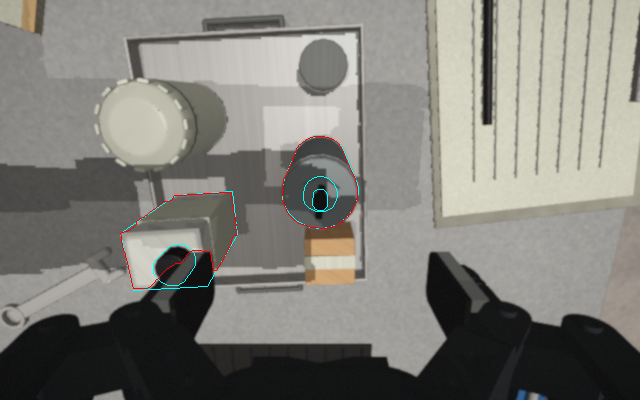

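>>> {"fn": "send_rows", "kwargs": {
  "plan": [
    [[-0.0144, -0.018, -0.0338], [0, -0.005, 0], 1],
    [[-0.029, -0.036, -0.0676], [0, -0.005, 0], 1],
    [[-0.043, -0.054, -0.1014], [0, -0.005, 0], 1],
    [[-0.058, -0.072, -0.135], [0, -0.005, 0], 1],
    [[-0.072, -0.09, -0.168], [0, -0.005, 0], 1]
  ]
}}

```text
clock: 43.8
eef_pos: [533.9, 84.7, 425.0]
tcp_rot: [3.141, 0.001, -0.001]
contact_force: [0.8, 0.7, -0.5]
opening: 0.998
```

>>> {"fn": "send_rows", "kwargs": {
  "plan": [
    [[0, 0, 0], [0, 0, 0], 1],
    [[0, 0, 0], [0, 0, 0], 1],
    [[0, 0, 0], [0, 0, 0], 1],
    [[0, 0, 0], [0, 0, 0], 1],
    [[0, 0, 0], [0, 0, 0], 1]
  ]
}}

```text
clock: 44.22
eef_pos: [533.7, 84.1, 422.9]
tcp_rot: [3.14, 0.004, -0.001]
contact_force: [-0.3, 0.4, 0.1]
opening: 1.001
```

```bash
python3 wv.py z1 oil_filter:477.8,41 fuel_filter:606,-5.8 tin:481.3,-64.3,0.058 carton:615,-95.9,0.05 jar:609,86; python3 - <<'E'
from sil import *
w=np.load('w0.npz'); c=(w['K'],w['t'],w['R'])
for k,p in [('oil_filter',[478,41]),('fuel_filter',[606,-6]),('tin',[481,-64,.06]),('carton',[615,-96,.05])]:
    m=w[k+'0']; print(k,fit(k,p,[(c,m.astype(float),np.zeros_like(m))],step=(6,6,.1)))
im=viewer.grab_frame('side'); cv2.imwrite('pics/side9.png',im[:,:,::-1])
im0=np.load('w0.npz')['im']; im1=np.load('z1.npz')['im']
cv2.imwrite('pics/cmp.png',np.hstack([cv2.resize(i[90:300,220:420,::-1],None,fx=2,fy=2,interpolation=cv2.INTER_CUBIC) for i in (im0,im1)]))
E
```

```text
44.22 [533.7  84.1 422.9] [ 3.14e+00  4.00e-03 -1.00e-03] F [-0.3  0.4  0.1] op 1.001
oil_filter 0.61 [248, 148, 60, 61]
  fit [475.75  40.81] 0.05
fuel_filter 0.83 [349, 182, 54, 67]
  fit [606.07  -6.1 ] 0.032
tin 0.92 [255, 219, 56, 66]
  fit [ 4.8033e+02 -6.3750e+01  7.0000e-02] 0.031
carton 0.68 [353, 239, 38, 42]
  fit [ 6.1454e+02 -9.6450e+01  5.0000e-02] 0.218
jar 0.87 [356, 124, 35, 35]
  fit [606.51  90.67] 0.159
oil_filter (array([476.57476658,  40.98087165]), np.float64(0.04317446686703878))
fuel_filter (array([606.89502239,  -6.37668085]), np.float64(0.03134151619831606))
tin (array([ 4.80971257e+02, -6.38179733e+01,  4.71464680e-02]), np.float64(0.028294184568025165))
carton (array([ 6.15114661e+02, -9.68045260e+01,  5.10543223e-02]), np.float64(0.19125164442773912))
```

View pics/cmp.png

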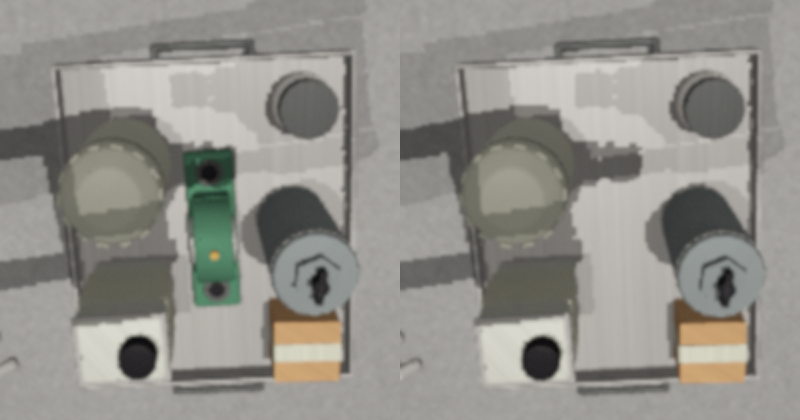

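View pics/side9.png

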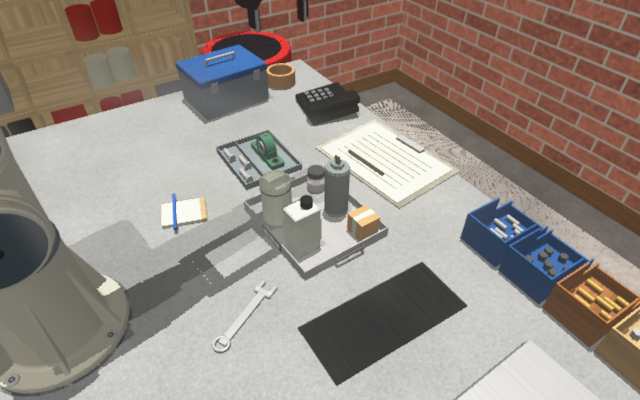

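The before and after views match: each item sits within about 1 mm of its original spot, and the bearing is in the kit tray's empty compartment. Handing in.

```bash
python3 -c "
from rig import job
print(job.sign_off())"
```

```text
the job is handed in; nothing more can be done
None
```

The job is done and handed in at about 45 s of the 141 s allowed. I stood the fuel filter, tin and oil filter on the mat. I then laid the bearing flat on its feet in the empty compartment of the kit tray and put the three back on their spots.

**Final checks**
- **Return positions:** fits from about the same overview pose, before and after, agree to about 1 mm:

| Item | Before (x, y mm) | After (x, y mm) |
|---|---|---|
| Oil filter | 476.6, 41.0 | 475.8, 40.8 |
| Fuel filter | 606.9, −6.4 | 606.1, −6.1 |
| Tin | 481.0, −63.8 | 480.3, −63.8 |

- **Tin rotation:** this fit disagreed slightly, at 0.047 rad before and 0.07 rad after. A closer view gave 0.06 both times.
- **Carton and jar:** neither was touched, and both look unmoved in the side-by-side pictures. The carton's fit moved by less than 1 mm. I had no reliable fit for the jar, so that one rests on the pictures.
- **Bearing:** the wrist and side pictures show it upright on its feet, clear of the divider and walls. I did not measure its final position.
- **Upright and forces:** all three items stood upright in the last pictures. The highest wrist force I read was about 16 N; it was read only at the end of each call. The gripper was clear of everything at hand-in.

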